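# Batch the test bars through the tipping bucket

### The arm

A 6-joint arm with a two-finger parallel gripper is mounted at the origin on a cart in front of the work surface, level with it; the furniture and walls round the work are solid. World frame = base frame: x ahead of the robot, y to its left, z up, the work surface at z = 0. Lengths are in mm, angles in rad, forces in N, time in s.
With the tool pointing down it reaches from about 400 to 825 mm from the base axis. Payload 7 kg.
Tool frame: the origin (TCP) lies midway between the tips of the shut fingers; the grasp point (between the pads) lies 19 mm behind it; z points along the fingers, y is the direction in which the jaws open and shut (so a half turn about z gives the same grasp; the last joint's range is limited). The gripper opens to 88 mm and grips with 3 to 60 N. Pads are 19 mm wide; open, the fingers measure 130 mm over their backs; the gripper's body (78 mm by 193 mm) begins 47 mm behind the grasp point.
Start: joints at [1.614, 0.359, 0.012, 0, -1.224, -0.288], TCP at [163.605, 654.85, 226.561] pointing down, gripper open.
Joint ranges: [-3.07, 3.07], [-1.43, 2.12], [-1.02, 1.25], [-3.03, 1.67], [-3.05, -0], [-3.03, 3.03]. Speed limits (rad/s): [2.39, 2.39, 3.01, 3.14, 3.14, 3.14].

### API

Orientations are given as a rotation vector (axis times angle).
In Python, from station import robot gives the robot as it stands. The module is installed in compiled form; this text tells all that it offers.
- The arm moves only by the tool servo_tool, never from a script. Its argument "deltas" is a list that holds one entry, the list of rows, each a list of 5 numbers: the shift along the tool's x, y, z in cm, then the turn about the tool's z in rad, then the opening, from 0 (shut) to 1 (fully open). In form: [[[x, y, z, turn, fingers], ...]]. A call has exactly 8 rows; each row is the pose to reach, as a shift and turn from the pose measured when the call began, along the tool's axes at that moment; what a row does not reach only later rows make up. A row lasts 1/12 s, in which the tool goes at most 41.7 mm and 7.16 degrees, less where a joint would pass 70% of its speed; a pose out of reach is approached as far as the arm can. A call with a gripper value outside its range is refused whole. The fingers move at their own pace and stop on an object; "newtons" is the grip in N (left out, the last holds). Time passes only in rows, so rows that repeat a pose let the fingers close, or fill a call up. It gives the time, the measured TCP pose, the force and the opening at its end, in the units of the state.
- robot.get_state(): the state, without advancing time (a new reading comes with each control period).
- robot.camera(name): name is "scene" or "top" or "wrist"; returns the picture (480x640x3 uint8, blue, green, red); there is no depth.
- robot.camera_info(name): a dict with "mtx" (3x3 intrinsics, pixels), "R" (3x3) and "t" (3): a world point X has camera coordinates R X + t. Camera axes: x right, y down, z forward; pixel columns grow to the right and rows downward; lengths in mm; the calibration is good to about 2 mm. The wrist camera is an equidistant fisheye: a pixel r from the principal point sees the ray r / f radians off the axis. A picture is of the moment at which its call begins: read the wrist's pose just before it. camera_info takes no time and is no camera call; for the wrist camera it gives the pose at the moment of the call.
- robot.finish_job(): hands the job in, once; it reports no verdict.
The state is a dict: "time_s": time; "q": joint angles; "qd": joint speeds; "joint_efforts": joint torques, N m; "ee_pos": TCP position; "orientation": TCP orientation; "contact_force": force on the tool from outside, world axes, zero at the start; "torque": the same for the moment, N m; "finger_gap": finger opening in mm.
Only numpy, scipy, OpenCV 4.12 (cv2) and the standard library are available. Lean on these libraries where they do the work, as an engineer would, in place of code of your own. Each camera call takes 0.05 s, during which the arm holds its last target.

### The job

Open the vise jaw and take the finished bar out, and put it together with every notched bar lying on the desk into the tipping bucket. When all of them lie in the bucket, push its handle past the catch so that the whole batch slides into the catch tray, and let the bucket swing back home. Leave the vise with its jaw pushed fully in again, and leave the other things on the desk alone.

Things in the scene. Friction and masses are not known exactly. Their poses are not given: they have to be found in the camera images.
- bar_0: steel notched test bar, square prism 60 x 15 x 15 mm, about 0.08 kg, origin at its centre, own x axis along the 60 mm length; a 3 mm wide notch across the middle of one face. This one starts clamped end to end in the small vise, its top 49 mm above the desk.
- bar_1: steel notched test bar, square prism 60 x 15 x 15 mm, about 0.08 kg, origin at its centre, own x axis along the 60 mm length; a 3 mm wide notch across the middle of one face. Starts lying on the desk in front of the tipping station; may be absent (None) in a given start.
- bar_2: steel notched test bar, square prism 60 x 15 x 15 mm, about 0.08 kg, origin at its centre, own x axis along the 60 mm length; a 3 mm wide notch across the middle of one face. Starts lying on the desk in front of the tipping station; may be absent (None) in a given start.
- bar_3: steel notched test bar, square prism 60 x 15 x 15 mm, about 0.08 kg, origin at its centre, own x axis along the 60 mm length; a 3 mm wide notch across the middle of one face. Starts lying on the desk in front of the tipping station; may be absent (None) in a given start.
- bar_4: steel notched test bar, square prism 60 x 15 x 15 mm, about 0.08 kg, origin at its centre, own x axis along the 60 mm length; a 3 mm wide notch across the middle of one face. Starts lying on the desk in front of the tipping station; may be absent (None) in a given start.
- vise: small specimen vise fixed to the desk. Origin on the desk under the vise; base 160 x 50 x 22 mm, running from -85 to +75 mm along its x. Its +x points to the fixed jaw (far side), -x to the moving jaw (robot side). Jaws are 44 mm wide (y), tops 59 mm above the desk. The held bar lies along the vise's x axis, from x=-15 to +45 mm, y=0, underside at 34 mm on a 12 mm wide anvil, so that both long sides of the bar are free to be gripped from above between the jaws
- vise_seat (a point): point in the vise on the anvil under the middle of the held bar (34 mm above the desk); axes as the vise
- jaw (a joint): moving jaw of the vise, m: 0 = fully in (60 mm gap, bar clamped), 0.035 = fully open; it slides along the vise's -x as the value grows, stays where it is left, needs about 4 N. Its top lip overhangs the bar's end by 8 mm, so the bar cannot be lifted until the jaw has opened by more than that
- jaw_grip (a point): centre of the grip block on top of the moving jaw: 22 mm along vise x, 14 mm along vise y, 22 mm high (57 to 79 mm above the desk); axes as the vise
- station: tipping station fixed to the desk. Origin on the desk right below the pivot; its x axis points the way the bucket dumps (away from the robot), z up. Base plate 6 mm thick, x -35..155, y -83..83 mm. Posts at y +-74 mm up to 127 mm above the desk; the bucket overhangs them to x -74 mm, its underside 118 mm above the desk
- bucket_floor (a point): centre of the flat floor of the bucket, on its upper face (121 mm above the desk when at home); turns with the bucket. Flat floor 102 mm long (x, -50..+51) and 120 mm wide (y +-60) inside; side and rear walls 33 and 35 mm high; beyond the floor's front edge a ramp rises at 25 degrees for another 43 mm to an open front lip
- bucket (a joint): tipping angle of the bucket about the pivot, rad: 0 = home (level, on its stop), up to 1.4 = fully tipped forward. A spring always drives it home, a sprung catch resists between about 0.1 and 0.5; in all 5 to 10 N at the handle tip it. Bars slide out beyond about 1.0
- pivot (a point): pivot axis of the bucket, mid-width, 115 mm above the desk; axes as the station (the axis is its y)
- tip_handle (a point): middle of the free part of the tipping handle: a black round pin 15 mm thick, 50 mm long along the pivot axis, on a crank at the station's -y side (right as seen from the robot; station y -86..-136 mm, this point at -111 mm); 65 mm from the pivot axis. At home it is 28 mm behind (-x) and 59 mm above the axis; pushed forward (+x) it swings over the top and forward-down with the bucket
- tray_floor (a point): centre of the floor of the catch tray in front of the pivot, 10 mm above the desk; axes as the station. Tray 134 mm (x) by 140 mm (y) inside, walls to 40 (side by the pivot) and 50 mm above the desk
- tape_roll: tape roll, 67 mm ring 19 mm high, lying flat; bystander, leave it. Origin centre of underside
- sticky_pad: small yellow sticky-note pad 51 x 63 x 8 mm; bystander, leave it. Origin centre of underside
- amber_bottle: brown bottle 77 mm wide, 180 mm tall; bystander, leave it. Origin centre of underside
Mind the look-alikes: they are no part of the job. Leave any turquoise look-alike of the bar_4 alone.

How it is judged:
By the outcome, as a careful person would: the job done as asked, in the order asked, and still so for the second after the job is handed in, with the robot touching nothing.
Of bar_1, bar_2, bar_3, bar_4 only 2 to 4 are there at a start; the rules pass over those that are not, and their reading is None.
At some moment in a run one of bar_1, bar_2, bar_3, bar_4 may be knocked a few centimetres aside while the robot is not near it.
Once in a run the grip may slacken for a moment while it holds something.
It also fails if it takes over 210 s, if anything falls off the work surface, if the arm or the gripper's body presses on something with over 40 N, if the wrist force passes 120 N, or if a joint passes its speed limit or range.

## Working session

There is one attempt and no reset: what is moved stays moved. The work goes in short steps, Python scripts to look and compute and a tool call to move; the robot and the scene stay as the last step left them, time stands still between calls to the robot, and variables do not carry over. Pictures are saved under pics/ and viewed, and the job is handed in when it is done.

Besides the shell and the picture viewer there is one more tool, called by a JSON object that holds its "op" and its "data". servo_tool: Moves the arm, as the interface text tells. Its arguments: {"type":"object","properties":{"deltas":{"type":"array","items":{"type":"array","items":{"type":"array","items":{"type":"number"}}}},"newtons":{"type":"number"}},"required":["deltas"]}

```bash
mkdir -p pics; ls; python3 - <<'E'
from station import robot
import cv2
s=robot.get_state()
for k,v in s.items(): print(k,v)
for n in ("scene","top","wrist"):
    im=robot.camera(n); cv2.imwrite(f"pics/{n}0.png",im)
    i=robot.camera_info(n); print(n,i)
E
```

```text
pics
time_s 0.0
q [ 1.61408743e+00  3.59357438e-01  1.10492656e-02 -3.64097124e-04
 -1.22413867e+00 -2.88111674e-01]
qd [ 8.59149535e-04  8.54644389e-05 -3.78554099e-05  3.98997385e-04
 -8.84409213e-04  3.34050713e-04]
joint_efforts [ 3.23603099e-04 -5.82720530e+01  2.93052185e+01  6.99720025e+00
  7.01768513e-03 -1.64316734e-04]
ee_pos [163.5042037  654.36922742 225.63506949]
orientation [ 3.11638924e+00 -3.83591101e-01 -1.02682459e-04]
contact_force [ 0.02394513 -0.01932234 -0.34668202]
torque [ 0.01021709 -0.03475435  0.01032801]
finger_gap 87.82490925605566
scene {'mtx': array([[534.39101059,   0.        , 323.4824346 ],
       [  0.        , 534.39101059, 239.69694472],
       [  0.        ,   0.        ,   1.        ]]), 'R': array([[ 0.56622361, -0.82418451, -0.01052236],
       [-0.57208692, -0.38377548, -0.72486753],
       [ 0.59338636,  0.41645681, -0.68880792]]), 't': array([-100.53693055,  472.98947593,  737.60247505])}
top {'mtx': array([[491.48073271,   0.        , 321.32880759],
       [  0.        , 491.48073271, 233.55924481],
       [  0.        ,   0.        ,   1.        ]]), 'R': array([[-0.01255112, -0.99979571, -0.01584302],
       [-0.9800536 ,  0.01544294, -0.1981324 ],
       [ 0.19833659,  0.01304022, -0.98004722]]), 't': array([ 252.47953287,  544.69622114, 1252.23983196])}
wrist {'mtx': array([[371.64829954,   0.        , 321.86931377],
       [  0.        , 371.64829954, 236.93102278],
       [  0.        ,   0.        ,   1.        ]]), 'R': array([[-2.41988934e-01, -9.70278805e-01,  6.29258321e-04],
       [-9.39786972e-01,  2.34545435e-01,  2.48573702e-01],
       [-2.41333384e-01,  5.95607164e-02, -9.68612781e-01]]), 't': array([674.44563151, -29.89511454, 388.8784986 ])}
```

View pics/scene0.png

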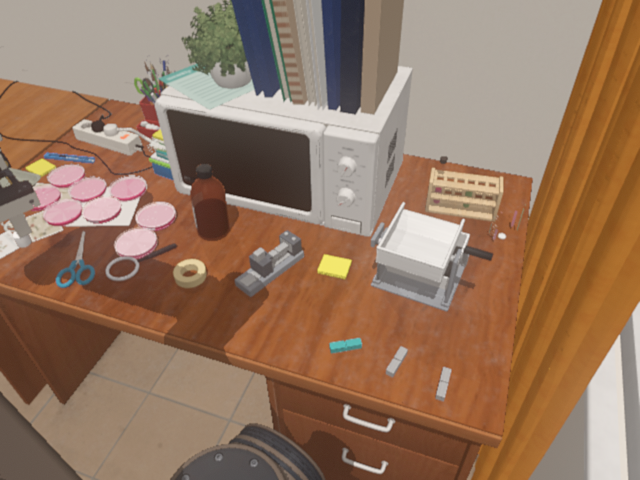

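View pics/top0.png

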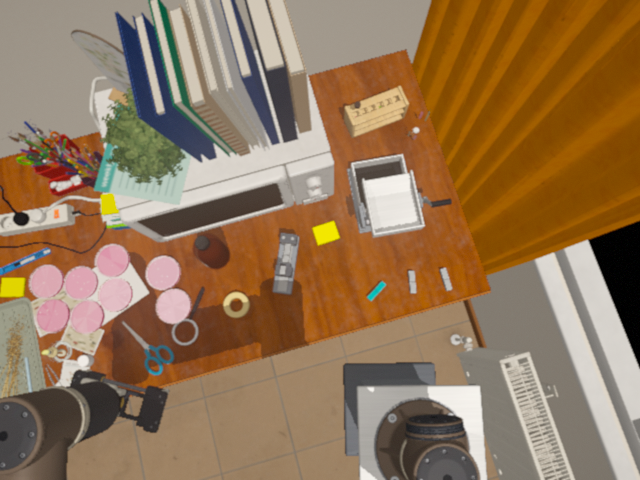

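View pics/wrist0.png

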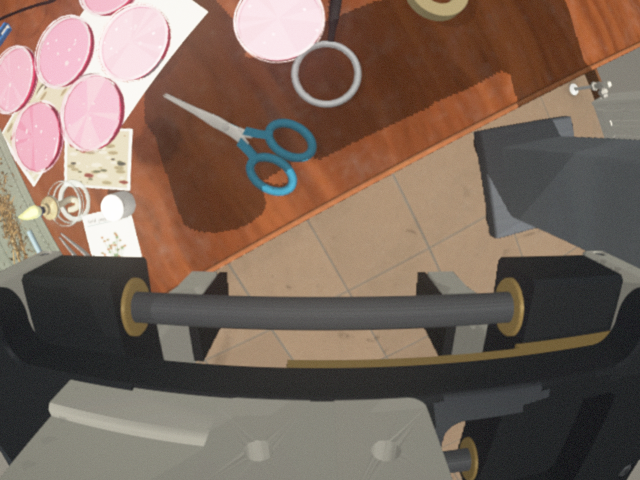

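Scene view: vise at (270,262), station at (422,250), two grey bars at (397,361) and (444,383), turquoise look-alike at (346,345). The top view shows the same: bars at (412,282) and (446,280). I'll measure these next.

```bash
cat > h.py <<'E'
import numpy as np, cv2
from station import robot
def proj(n,X,info=None):
    i=info or robot.camera_info(n); X=np.atleast_2d(X).astype(float)
    c=X@i['R'].T+i['t']; K=i['mtx']
    if n=='wrist':
        r=np.hypot(c[:,0],c[:,1]); th=np.arctan2(r,c[:,2]); k=th/np.maximum(r,1e-9)
        return np.c_[K[0,2]+K[0,0]*k*c[:,0],K[1,2]+K[1,1]*k*c[:,1]]
    p=c@K.T; return p[:,:2]/p[:,2:]
def ray(n,uv,info=None):
    i=info or robot.camera_info(n); K=i['mtx']; uv=np.atleast_2d(uv).astype(float)
    x=(uv[:,0]-K[0,2])/K[0,0]; y=(uv[:,1]-K[1,2])/K[1,1]
    if n=='wrist':
        th=np.hypot(x,y); s=np.sinc(th/np.pi)
        d=np.c_[x*s,y*s,np.cos(th)]
    else: d=np.c_[x,y,np.ones(len(x))]
    d=d@i['R']; o=-i['R'].T@i['t']
    return o,d
def onz(n,uv,z,info=None):
    o,d=ray(n,uv,info); k=(z-o[2])/d[:,2]; return o+d*k[:,None]
def crop(im,x,y,w,h,s,name):
    c=cv2.resize(im[y:y+h,x:x+w],None,fx=s,fy=s,interpolation=cv2.INTER_CUBIC); cv2.imwrite('pics/'+name,c)
E
python3 - <<'E'
from h import *
t=cv2.imread('pics/top0.png'); s=cv2.imread('pics/scene0.png')
print('base in top',proj('top',[0,0,0]))
crop(t,260,130,200,170,4,'topc.png'); crop(s,220,180,290,220,2.7,'scc.png')
for n,im,b in (('top',t,(400,262,60,40)),('scene',s,(378,335,90,75))):
    x,y,w,h=b; c=im[y:y+h,x:x+w]; hsv=cv2.cvtColor(c,cv2.COLOR_BGR2HSV)
    m=((hsv[...,1]<70)&(hsv[...,2]>90)).astype('uint8')*255
    k,l,st,ce=cv2.connectedComponentsWithStats(m)
    for j in range(1,k):
        if st[j,4]<40: continue
        pts=np.argwhere(l==j)[:,::-1]+[x,y]
        W=onz(n,pts,15)[:,:2]
        r=cv2.minAreaRect(W.astype('float32'))
        print(n,ce[j]+[x,y],st[j],r)
E
```

```text
base in top [[420.42230601 447.34233255]]
top [445.51633987 278.92810458] [ 40   6  12  23 153] ((427.2862854003906, -87.0565414428711), (61.99263381958008, 17.92106819152832), 13.716851234436035)
top [411.67785235 281.32885906] [  8   8   8  24 149] ((421.49322509765625, 4.102473258972168), (62.381370544433594, 17.071277618408203), 2.314260482788086)
scene [396.19205298 361.06291391] [  8  11  22  31 302] ((418.3934326171875, 3.740473747253418), (67.4884033203125, 17.646421432495117), 2.6956775188446045)
scene [442.94684385 383.52491694] [ 58  32  15  34 301] ((423.9085693359375, -86.82041931152344), (67.74369812011719, 15.842012405395508), 13.737532615661621)
```

View pics/topc.png

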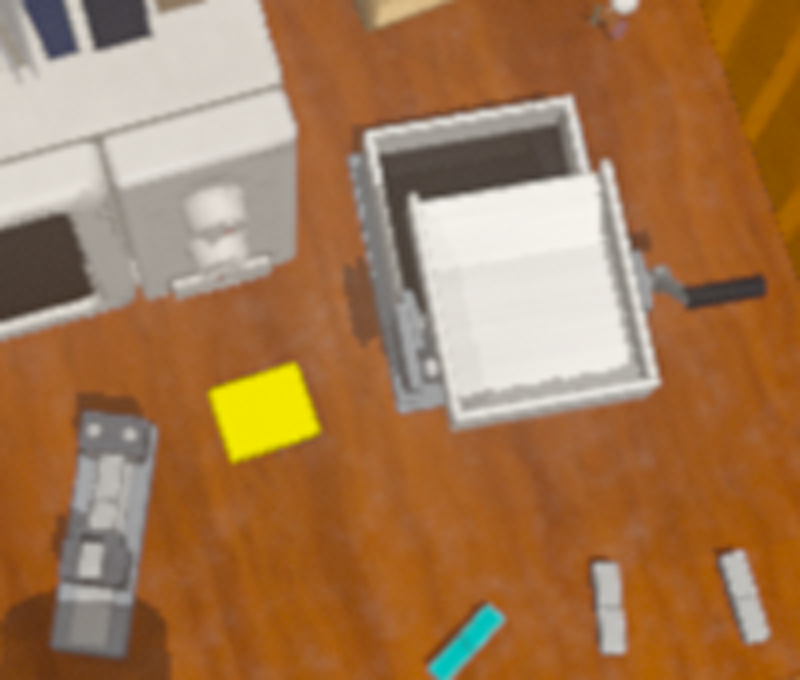

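View pics/scc.png

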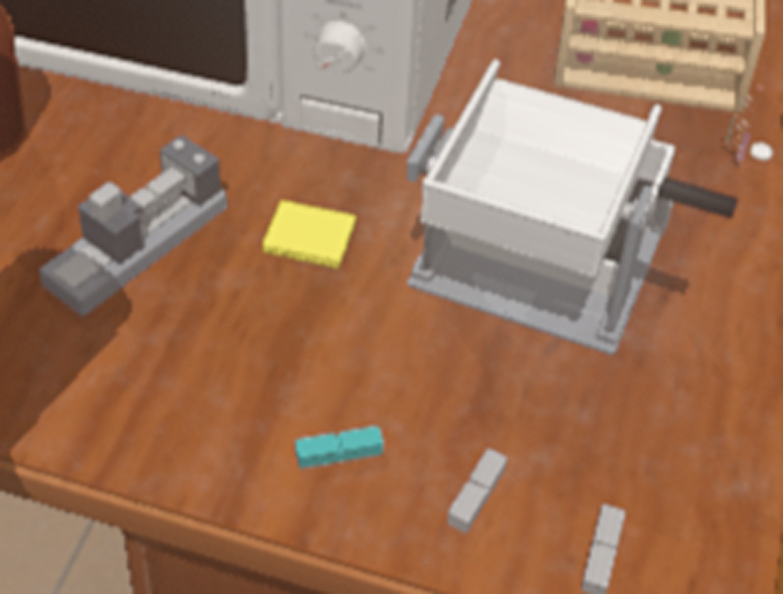

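```bash
python3 - <<'E'
from h import *
T=lambda u,v:(260+u/4,130+v/4)
S=lambda u,v:(220+u/2.7,180+v/2.7)
def show(l,n,uv,z): print(l,onz(n,uv,z)[0].round(1))
for u,v in [(52,648),(125,657)]: show('vise base near',"top",T(u,v),22)
for u,v in [(85,412),(157,420),(147,459),(78,452)]: show('fixed jaw top','top',T(u,v),59)
for u,v in [(82,542),(107,545),(101,580),(77,577)]: show('grip top','top',T(u,v),79)
for u,v in [(42,270),(85,295)]: show('S vise base near',"scene",S(u,v),22)
for u,v in [(178,139),(219,158),(201,176),(160,156)]: show('S fixed jaw top','scene',S(u,v),59)
for u,v in [(108,183),(126,196),(104,212),(88,200)]: show('S grip top','scene',S(u,v),79)
for u,v in [(410,280),(613,346)]: show('S plate near','scene',S(u,v),6)
for u,v in [(402,410)]: show('T plate near left','top',T(u,v),6)
for u,v in [(453,427),(659,384)]: show('T bucket rear','top',T(u,v),156)
for u,v in [(412,196),(607,163)]: show('T lip','top',T(u,v),154)
for u,v in [(425,184),(604,242)]: show('S bucket rear','scene',S(u,v),156)
# handle triangulate ends
def tri(a,b):
    o1,d1=ray('top',a);o2,d2=ray('scene',b);d1=d1[0];d2=d2[0]
    k=np.linalg.lstsq(np.c_[d1,-d2],o2-o1,rcond=None)[0]
    p,q=o1+k[0]*d1,o2+k[1]*d2; return ((p+q)/2).round(1),np.linalg.norm(p-q).round(1)
print('handle tip',tri(T(764,287),S(735,207)),'inner',tri(T(690,297),S(668,190)))
E
```

```text
vise base near [397.8 376.5  22. ]
vise base near [391.1 327.6  22. ]
fixed jaw top [550.9 351.4  59. ]
fixed jaw top [544.7 303.5  59. ]
fixed jaw top [518.5 310.2  59. ]
fixed jaw top [523.9 355.9  59. ]
grip top [461.1 351.1  79. ]
grip top [458.9 334.9  79. ]
grip top [436.3 338.7  79. ]
grip top [438.4 354.2  79. ]
S vise base near [400.  375.3  22. ]
S vise base near [398.9 331.1  22. ]
S fixed jaw top [546.9 352.6  59. ]
S fixed jaw top [547.3 311.8  59. ]
S fixed jaw top [522.8 311.3  59. ]
S fixed jaw top [522.9 352.4  59. ]
S grip top [460.9 352.7  79. ]
S grip top [457.6 332.4  79. ]
S grip top [435.1 335.4  79. ]
S grip top [438.2 353.6  79. ]
S plate near [562.6 140.8   6. ]
S plate near [590.5 -18.3   6. ]
T plate near left [559.7 137.1   6. ]
T bucket rear [518.1 116.4 156. ]
T bucket rear [543.  -10.8 156. ]
T lip [666.7 137.  154. ]
T lip [686.2  13.7 154. ]
S bucket rear [524.5 115.2 156. ]
S bucket rear [542.9  -9.8 156. ]
handle tip (array([597.5, -73.2, 178.5]), np.float64(0.3)) inner (array([593.5, -29.3, 173.2]), np.float64(0.5))
```

```bash
cat >> h.py <<'E'
from scipy.spatial.transform import Rotation as Ro
def T():
    s=robot.get_state(); return s,Ro.from_rotvec(s['orientation']).as_matrix(),np.array(s['ee_pos'])
def to(x,y,z,yl=None,verbose=True):
    """delta (cm, rad) from present pose; yl: world angle (deg) of tool y line (mod 180)"""
    s,R,p=T(); d=R.T@(np.array([x,y,z])-p)/10
    turn=0
    if yl is not None:
        cur=np.degrees(np.arctan2(R[1,1],R[0,1])); e=(yl-cur+90)%180-90
        turn=-np.radians(e)   # tool z down
    print('pos',p.round(1),'q',np.array(s['q']).round(2),'F',np.array(s['contact_force']).round(1),'gap',round(s['finger_gap'],1),'t',round(s['time_s'],2))
    print('delta',d.round(2),'turn',round(turn,3)); return d,turn
VO=np.array([480,339.5]); VY=np.radians(-8.6)
SO=np.array([605,66.5]); SY=np.radians(10.5)
def loc(o,a,x,y): return o+np.array([x*np.cos(a)-y*np.sin(a),x*np.sin(a)+y*np.cos(a)])
def V(x,y): return loc(VO,VY,x,y)
def S(x,y): return loc(SO,SY,x,y)
E
python3 - <<'E'
from h import *
s,R,p=T(); print(R.round(3))
i=robot.camera_info('wrist'); c=-i['R'].T@i['t']; print('cam in tool',(R.T@(c-p)).round(1)); print((i['R']@R).round(2))
print('bottle top',onz('top',[[207,248]],180), 'scene neck', onz('scene',[[205,172]],180))
g=V(-31,0); print('grip',g); to(*g,150,-8.6)
E
```

```text
[[ 0.97  -0.242 -0.   ]
 [-0.242 -0.97  -0.001]
 [ 0.     0.001 -1.   ]]
cam in tool [ 6.740e+01  1.000e-01 -1.578e+02]
[[ 0.    1.    0.  ]
 [-0.97  0.   -0.25]
 [-0.25 -0.    0.97]]
bottle top [[492.17350772 518.09657096 180.        ]] scene neck [[498.49559915 521.22771126 180.        ]]
grip [449.34855219 344.13559565]
pos [163.6 654.5 225.9] q [ 1.61  0.36  0.01 -0.   -1.22 -0.29] F [-0.6 -0.4 -0.3] gap 87.7 t 0.15
delta [35.25 23.17  7.62] turn 1.476
```

{"op": "servo_tool", "data": {"deltas": [[[4, 2.6, 0, 0.12, 1], [8, 5.2, 0, 0.24, 1], [12, 7.9, 0, 0.36, 1], [16, 10.5, 0, 0.48, 1], [20, 13.1, 0, 0.6, 1], [24, 15.8, 0, 0.72, 1], [28, 18.4, 0, 0.84, 1], [31, 20.4, 0, 0.93, 1]]]}}

```text
time_s: 0.82
ee_pos: [390.0, 407.6, 226.2]
orientation: [2.609, -1.748, 0.001]
contact_force: [1.3, 1.9, -0.7]
finger_gap: 87.7
```

```bash
python3 - <<'E'
from h import *
g=V(-31,0); to(*g,150,-8.6)
E
```

```text
pos [390.  407.6 226.2] q [ 1.15  0.18 -0.24  0.   -1.16 -0.76] F [ 1.3  1.9 -0.7] gap 87.7 t 0.82
delta [ 8.12 -3.08  7.62] turn 0.54
```

{"op": "servo_tool", "data": {"deltas": [[[2, -0.8, 2, 0.12, 1], [4, -1.6, 3, 0.24, 1], [6, -2.4, 4, 0.36, 1], [8, -3, 5, 0.48, 1], [8.1, -3.1, 5.6, 0.54, 1], [8.1, -3.1, 5.6, 0.54, 1], [8.1, -3.1, 5.6, 0.54, 1], [8.1, -3.1, 5.6, 0.54, 1]]]}}

```text
time_s: 1.48
ee_pos: [449.5, 345.0, 170.6]
orientation: [2.052, -2.379, 0.001]
contact_force: [0.2, -0.2, 0.6]
finger_gap: 87.5
```

```bash
python3 - <<'E'
from h import *
g=V(-31,0); to(*g,150,-8.6)
cv2.imwrite('pics/w1.png',robot.camera('wrist'))
print(proj('wrist',[[*V(-31,0),79],[*V(-15,0),59],[*V(45,0),49],[*V(75,25),22],[*V(75,-25),22]]).round(0))
E
```

```text
pos [449.5 345.  170.6] q [ 1.    0.23 -0.31  0.   -1.04 -1.15] F [ 0.2 -0.2  0.6] gap 87.5 t 1.48
delta [ 0.08 -0.    2.06] turn 0.003
[[323. 239.]
 [301. 232.]
 [227. 229.]
 [204. 250.]
 [200. 194.]]
```

View pics/w1.png

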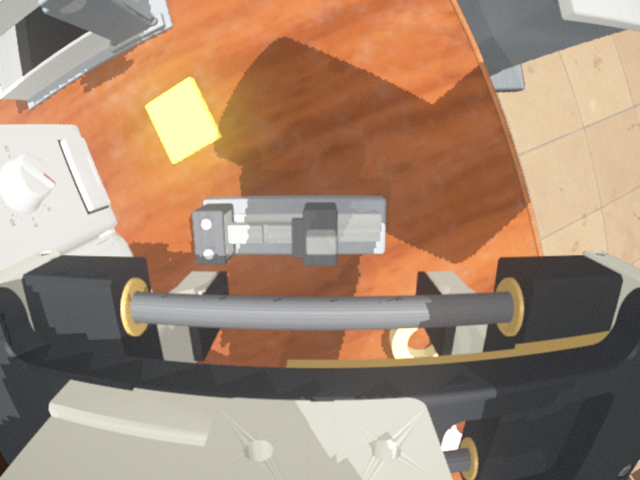

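```bash
python3 - <<'E'
from h import *
im=cv2.imread('pics/w1.png')
for P in [[*V(-20,7),79],[*V(-20,-7),79],[*V(-42,7),79],[*V(-42,-7),79]]:
    u=proj('wrist',P)[0]; cv2.circle(im,(int(round(u[0])),int(round(u[1]))),0,(0,0,255),-1); 
for P in [[*V(-85,25),22],[*V(-85,-25),22],[*V(75,-22),59],[*V(75,22),59]]:
    u=proj('wrist',P)[0]; cv2.circle(im,(int(round(u[0])),int(round(u[1]))),0,(0,255,0),-1)
crop(im,180,180,220,100,3.6,'w1c.png')
E
```

```text
(no output)
```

View pics/w1c.png

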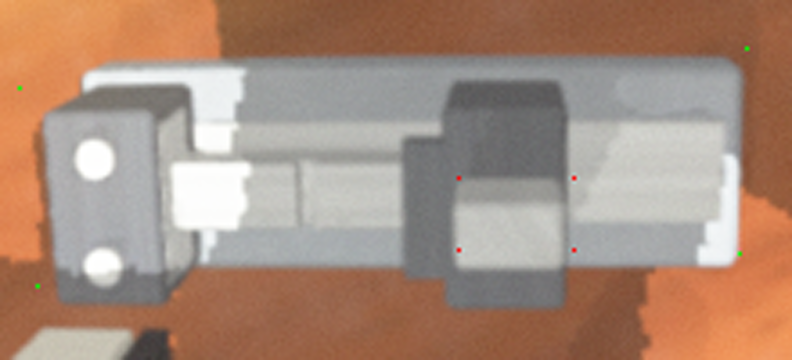

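```bash
sed -i 's/^VO=.*/VO=np.array([481.1,342.0])/' h.py; python3 - <<'E'
from h import *
g=V(-31,0); to(*g,63,-8.6)
E
```

```text
Traceback (most recent call last):
  File "h.py", line 38, in V
    def V(x,y): return loc(VO,VY,x,y)
                              ^^
NameError: name 'VY' is not defined. Did you mean: 'VO'?
```

```bash
sed -i 's/^VO=.*/VO=np.array([481.1,342.0]); VY=np.radians(-8.6)/' h.py; python3 - <<'E'
from h import *
g=V(-31,0); to(*g,63,-8.6)
E
```

```text
pos [449.4 345.1 170.8] q [ 1.    0.23 -0.31  0.   -1.04 -1.15] F [ 0.2 -0.1 -1. ] gap 87.6 t 1.53
delta [-0.17 -0.08 10.78] turn 0.003
```

{"op": "servo_tool", "data": {"deltas": [[[-0.1, 0, 3, 0, 0.8], [-0.2, -0.1, 6, 0, 0.7], [-0.2, -0.1, 9, 0, 0.6], [-0.2, -0.1, 10.3, 0, 0.6], [-0.2, -0.1, 10.6, 0, 0.5], [-0.2, -0.1, 10.6, 0, 0], [-0.2, -0.1, 10.6, 0, 0], [-0.2, -0.1, 10.6, 0, 0]]], "newtons": 25}}

```text
time_s: 2.2
ee_pos: [451.3, 348.1, 66.4]
orientation: [-2.051, 2.376, -0.0]
contact_force: [-0.3, 0.2, 0.5]
finger_gap: 39.6
```

{"op": "servo_tool", "data": {"deltas": [[[0, 0, 0, 0, 0], [0, 0, 0, 0, 0], [0, 0, 0, 0, 0], [0, 0, 0, 0, 0], [0, 0, 0, 0, 0], [0, 0, 0, 0, 0], [0, 0, 0, 0, 0], [0, 0, 0, 0, 0]]]}}

```text
time_s: 2.87
ee_pos: [450.8, 348.9, 67.6]
orientation: [-2.051, 2.375, 0.002]
contact_force: [-7.1, 1.4, 8.6]
finger_gap: 21.4
```

```bash
python3 - <<'E'
from h import *
g=V(-66,0); to(*g,63,-8.6)
E
```

```text
pos [450.8 348.9  67.6] q [ 1.    0.34 -0.42 -0.   -0.8  -1.15] F [-7.1  1.4  8.6] gap 21.4 t 2.87
delta [0.22 3.5  0.45] turn 0.004
```

{"op": "servo_tool", "data": {"deltas": [[[0, 0.4, -0.1, 0, 0], [0, 0.9, -0.1, 0, 0], [0, 1.4, -0.1, 0, 0], [0, 1.9, -0.1, 0, 0], [0, 2.4, -0.1, 0, 0], [0, 2.9, -0.1, 0, 0], [0, 3.3, -0.1, 0, 0], [0, 3.3, -0.1, 0, 0]]]}}

```text
time_s: 3.53
ee_pos: [416.9, 353.8, 67.8]
orientation: [-2.051, 2.376, 0.003]
contact_force: [-1.2, 5.8, -14.3]
finger_gap: 21.5
```

{"op": "servo_tool", "data": {"deltas": [[[0, 0, 0, 0, 0.4], [0, 0, 0, 0, 0.6], [0, 0, 0, 0, 0.6], [0, 0, -1, 0, 0.6], [0, 0, -3, 0, 0.6], [0, 0, -6, 0, 0.8], [0, 0, -9, 0, 0.8], [0, 0, -10, 0, 0.8]]]}}

```text
time_s: 4.2
ee_pos: [418.6, 354.9, 173.6]
orientation: [-2.047, 2.37, 0.004]
contact_force: [0.4, 0.8, 0.5]
finger_gap: 66.6
```

```bash
python3 - <<'E'
from h import *
g=V(15,0); to(*g,140,81.4)
cv2.imwrite('pics/w2.png',robot.camera('wrist')); crop(cv2.imread('pics/w2.png'),180,150,260,150,3,'w2c.png')
E
```

```text
pos [418.6 354.9 173.6] q [ 1.06  0.19 -0.35  0.   -1.02 -1.21] F [0.4 0.8 0.5] gap 66.6 t 4.2
delta [ 0.41 -7.85  3.39] turn -1.566
```

View pics/w2c.png

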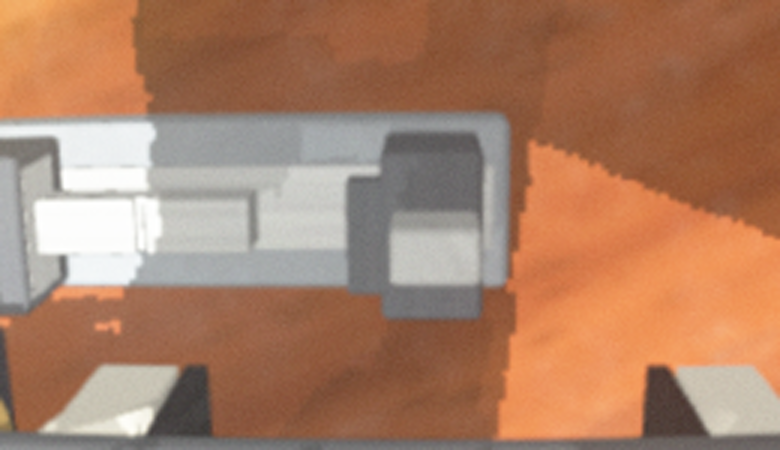

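```bash
python3 - <<'E'
from h import *
P=np.array([(35,198),(250,194),(250,250),(35,252)])/3+[180,150]
W=onz('wrist',P,49); print(W.round(1),W.mean(0)); 
print('expected',V(15,0))
r=cv2.minAreaRect(W[:,:2].astype('float32')); print(r)
E
```

```text
[[523.  329.8  49. ]
 [463.9 337.9  49. ]
 [466.7 352.7  49. ]
 [526.5 344.5  49. ]] [495.01059666 341.23894206  49.        ]
expected [495.93134572 339.75696985]
((495.1942443847656, 341.2088623046875), (15.056571960449219, 61.06708526611328), 82.17951202392578)
```

```bash
python3 - <<'E'
from h import *
to(495.2,340.8,120,81.8)
E
```

```text
pos [418.8 355.3 173.9] q [ 1.06  0.19 -0.35  0.   -1.02 -1.21] F [ 0.2 -0.   1.4] gap 68.4 t 4.25
delta [ 0.38 -7.75  5.43] turn 1.568
```

{"op": "servo_tool", "data": {"deltas": [[[0.1, -1, 0, -0.12, 0.8], [0.1, -2, 0, -0.24, 0.8], [0.2, -3, 0, -0.36, 0.8], [0.2, -4, 0, -0.48, 0.8], [0.3, -5, 0, -0.6, 0.8], [0.3, -6, 0, -0.72, 0.8], [0.4, -7, 0, -0.84, 0.8], [0.4, -7.7, 0, -0.96, 0.8]]]}}

```text
time_s: 4.92
ee_pos: [495.2, 339.6, 174.7]
orientation: [-2.912, 1.148, -0.004]
contact_force: [-0.3, 0.9, -0.1]
finger_gap: 70.2
```

```bash
python3 - <<'E'
from h import *
to(495.2,340.8,120,81.8)
E
```

```text
pos [495.2 339.6 174.7] q [ 0.93  0.27 -0.24 -0.   -1.05 -0.11] F [-0.3  0.9 -0.1] gap 70.2 t 4.92
delta [-0.08 -0.03  5.47] turn -0.608
```

{"op": "servo_tool", "data": {"deltas": [[[0, 0, 0, -0.12, 0.8], [0, 0, 0, -0.24, 0.8], [0, 0, 0, -0.36, 0.8], [0, 0, 0, -0.48, 0.8], [-0.1, 0, 1, -0.6, 0.8], [-0.1, 0, 3, -0.61, 0.8], [-0.1, 0, 5, -0.61, 0.8], [-0.1, 0, 6, -0.61, 0.8]]]}}

```text
time_s: 5.58
ee_pos: [494.1, 339.7, 113.0]
orientation: [-3.125, 0.222, -0.007]
contact_force: [-0.7, -1.1, -0.9]
finger_gap: 69.8
```

```bash
python3 - <<'E'
from h import *
to(495.2,340.8,38,81.8)
E
```

```text
pos [494.1 339.7 113. ] q [ 0.93  0.33 -0.31 -0.   -0.92  0.5 ] F [-0.7 -1.1 -0.9] gap 69.8 t 5.58
delta [ 0.07 -0.06  7.5 ] turn 0.001
```

{"op": "servo_tool", "data": {"deltas": [[[0, 0, 2.5, 0, 0.7], [0, 0, 5, 0, 0.6], [0, 0, 7, 0, 0.5], [0, 0, 7.5, 0, 0.4], [0, 0, 7.5, 0, 0.2], [0, 0, 7.5, 0, 0], [0, 0, 7.5, 0, 0], [0, 0, 7.5, 0, 0]]], "newtons": 40}}

```text
time_s: 6.25
ee_pos: [495.2, 341.2, 39.7]
orientation: [-3.123, 0.221, -0.009]
contact_force: [0.2, -0.1, -0.1]
finger_gap: 22.6
```

{"op": "servo_tool", "data": {"deltas": [[[0, 0, 0, 0, 0], [0, 0, 0, 0, 0], [0, 0, 0, 0, 0], [0, 0, 0, 0, 0], [0, 0, -0.5, 0, 0], [0, 0, -1, 0, 0], [0, 0, -2, 0, 0], [0, 0, -3, 0, 0]]]}}

```text
time_s: 6.92
ee_pos: [494.8, 340.6, 70.3]
orientation: [-3.124, 0.222, -0.009]
contact_force: [0.3, 0.0, -0.2]
finger_gap: 14.6
```

{"op": "servo_tool", "data": {"deltas": [[[0, 0, -3, 0, 0], [0, 0, -6, 0, 0], [0, 0, -9, 0, 0], [0, 0, -12, 0, 0], [0, 0, -15, 0, 0], [0, 0, -16, 0, 0], [0, 0, -16, 0, 0], [0, 0, -16, 0, 0]]]}}

```text
time_s: 7.58
ee_pos: [493.7, 339.2, 231.2]
orientation: [-3.122, 0.222, -0.01]
contact_force: [0.3, 0.7, -1.8]
finger_gap: 14.5
```

```bash
python3 - <<'E'
from h import *
to(*S(-8,27),230,100.5)
E
```

```text
pos [493.7 339.2 231.2] q [ 0.93  0.22 -0.16 -0.   -1.17  0.5 ] F [ 0.3  0.7 -1.8] gap 14.5 t 7.58
delta [13.25 23.12 -0.08] turn -0.325
```

```bash
python3 - <<'E'
from h import *
print(onz('scene',[[220+405/2.7,180+148/2.7]],0), onz('scene',[[220+20/2.7,180+40/2.7]],0))
for z in (150,200,250,300): print(z,onz('top',[[334,170]],z))
# vertical: height from scene top corner of microwave front right: about (325,135)?; 
for z in (150,200,250): print(proj('scene',[700,180,z]))
E
```

```text
[[695.9040993  224.70952607   0.        ]] [[622.40694953 601.74263395   0.        ]]
150 [[693.09515813 209.33749998 150.        ]]
200 [[676.08927851 210.10901144 200.        ]]
250 [[659.08339889 210.8805229  250.        ]]
300 [[642.07751927 211.65203436 300.        ]]
[[392.80511309 189.66976447]]
[[394.73723459 170.32322098]]
[[396.79541641 149.71442177]]
```

{"op": "servo_tool", "data": {"deltas": [[[1.5, 2.9, -0.3, -0.04, 0], [3, 5.8, -0.3, -0.08, 0], [5, 8.7, -0.3, -0.12, 0], [6.6, 11.6, -0.3, -0.16, 0], [8.3, 14.5, -0.3, -0.2, 0], [10, 17.4, -0.3, -0.25, 0], [11.6, 20.3, -0.3, -0.29, 0], [13.2, 23.1, -0.3, -0.325, 0]]]}}

```text
time_s: 8.25
ee_pos: [591.1, 89.9, 230.5]
orientation: [-3.119, -0.29, -0.008]
contact_force: [0.4, -0.1, -0.2]
finger_gap: 14.4
```

```bash
python3 - <<'E'
from h import *
to(*S(-8,27),230,100.5)
for n in('wrist','top','scene'): cv2.imwrite(f'pics/{n}3.png',robot.camera(n))
crop(cv2.imread('pics/top3.png'),260,130,200,170,4,'top3c.png')
for l in [[-50,60,121],[-50,-60,121],[-53,63,156],[-53,-63,156],[51,60,121],[51,-60,121]]:
    print(l,proj('wrist',[*S(l[0],l[1]),l[2]]).round(0))
E
```

```text
pos [591.1  89.9 230.5] q [ 0.47  0.23 -0.16 -0.01 -1.18  1.29] F [ 0.4 -0.1 -0.2] gap 14.4 t 8.25
delta [ 0.14 -0.15  0.05] turn 0.002
[-50, 60, 121] [[278. 287.]]
[-50, -60, 121] [[430. 286.]]
[-53, 63, 156] [[268. 310.]]
[-53, -63, 156] [[446. 308.]]
[51, 60, 121] [[274. 155.]]
[51, -60, 121] [[438. 157.]]
```

View pics/wrist3.png

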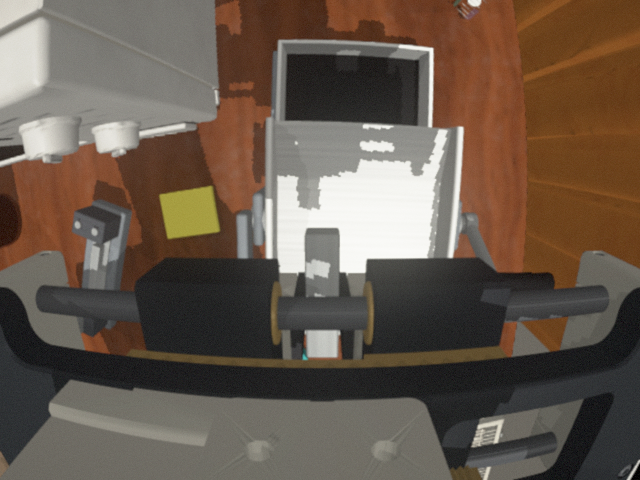

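View pics/scene3.png

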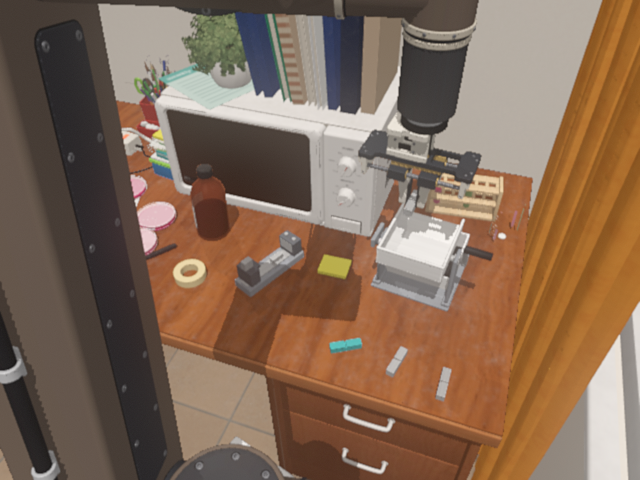

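```bash
python3 - <<'E'
from h import *
im=cv2.imread('pics/wrist3.png')
for l in [[51,60,121],[51,-60,121],[51,60,154],[51,-60,154],[0,60,121],[0,-60,121],[90,60,139],[90,-60,139],[0,60,154],[0,-60,154]]:
    u=proj('wrist',[*S(l[0],l[1]),l[2]])[0]; cv2.circle(im,(int(round(u[0])),int(round(u[1]))),1,(0,0,255) if l[2]==121 else (0,255,0) if l[2]==139 else (255,0,0),-1)
crop(im,240,30,250,240,2.5,'w3c.png')
E
```

```text
(no output)
```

View pics/w3c.png

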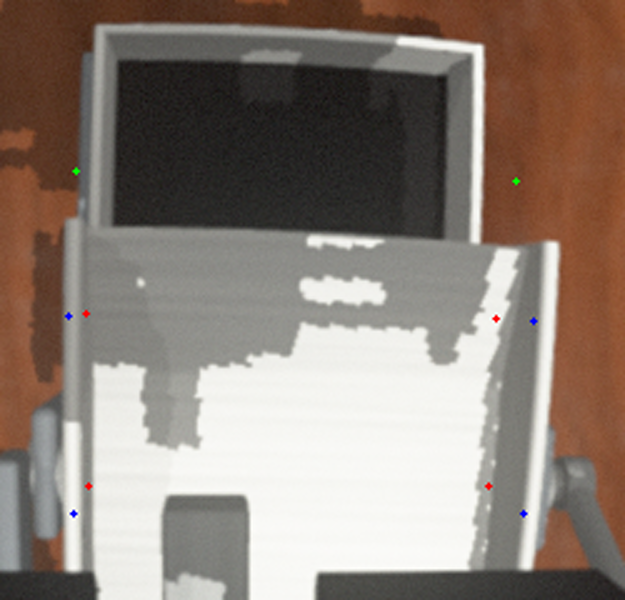

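```bash
python3 - <<'E'
from h import *
to(*S(-24,26),130,100.5)
E
```

```text
pos [591.3  89.4 230.1] q [ 0.47  0.23 -0.16 -0.01 -1.18  1.28] F [ 0.2  0.7 -1.8] gap 14.0 t 8.4
delta [-1.520e+00 -1.000e-02  1.001e+01] turn -0.003
```

{"op": "servo_tool", "data": {"deltas": [[[-1.5, 0, 1.5, 0, 0], [-1.5, 0, 4, 0, 0], [-1.5, 0, 6.5, 0, 0], [-1.5, 0, 8.5, 0, 0], [-1.5, 0, 9.3, 0, 0], [-1.5, 0, 9.7, 0, 0], [-1.5, 0, 10, 0, 0], [-1.5, 0, 10, 0, 0]]]}}

```text
time_s: 9.07
ee_pos: [577.1, 88.1, 130.3]
orientation: [-3.12, -0.282, -0.008]
contact_force: [1.0, 0.2, -0.9]
finger_gap: 14.4
```

{"op": "servo_tool", "data": {"deltas": [[[0, 0, 0.1, 0, 0.2], [0, 0, 0.1, 0, 0.25], [0, 0, 0.1, 0, 0.3], [0, 0, 0.1, 0, 0.3], [0, 0, -1, 0, 0.3], [0, 0, -4, 0, 0.3], [0, 0, -7, 0, 0.3], [0, 0, -10, 0, 0.4]]]}}

```text
time_s: 9.73
ee_pos: [576.6, 86.8, 232.5]
orientation: [-3.12, -0.282, -0.008]
contact_force: [0.3, 0.7, -0.1]
finger_gap: 29.2
```

```bash
python3 - <<'E'
from h import *
to(423,3.9,120,92.3)
for n in('wrist','top','scene'): cv2.imwrite(f'pics/{n}4.png',robot.camera(n))
crop(cv2.imread('pics/scene4.png'),320,180,200,220,2.7,'s4c.png')
E
```

```text
pos [576.6  86.8 232.5] q [ 0.48  0.2  -0.19 -0.01 -1.17  1.27] F [ 0.3  0.7 -0.1] gap 29.2 t 9.73
delta [-16.67   5.5   11.11] turn 0.14
```

View pics/s4c.png

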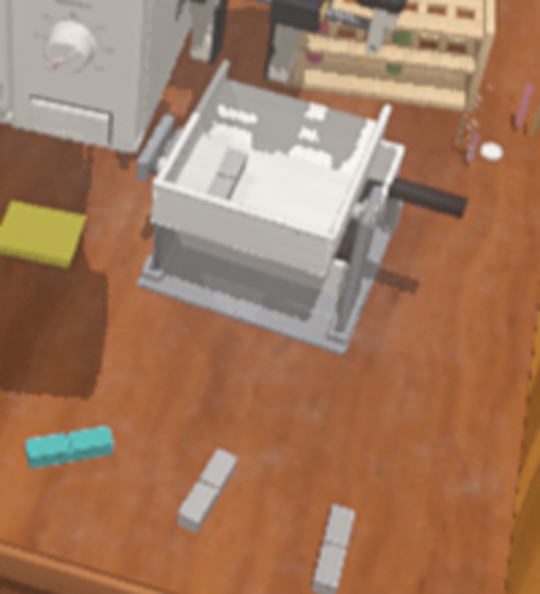

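View pics/wrist4.png

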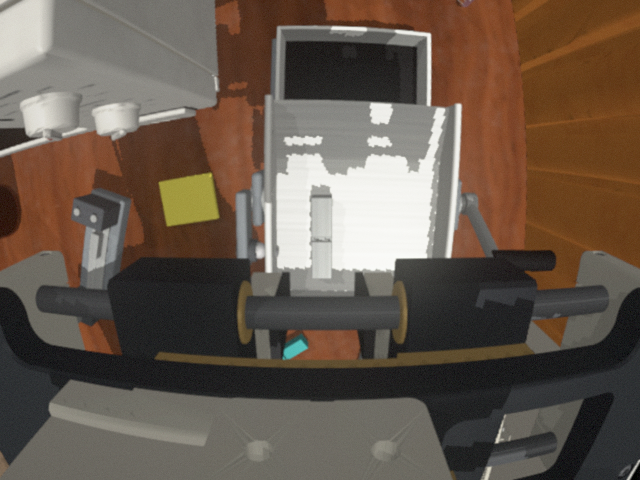

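View pics/top4.png

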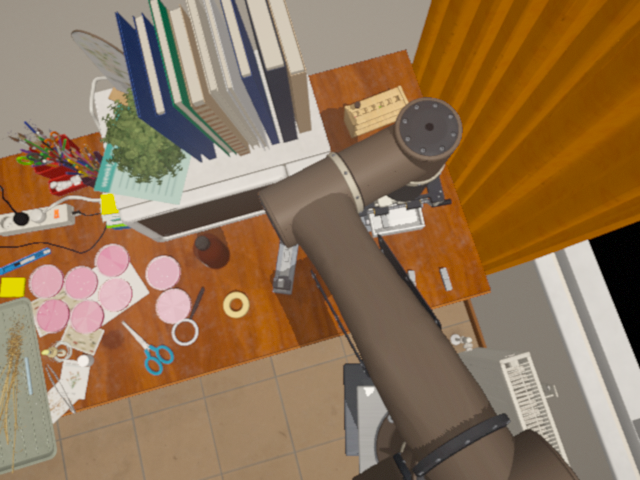

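{"op": "servo_tool", "data": {"deltas": [[[-2.5, 0.8, 0, 0.02, 0.5], [-5, 1.6, 0, 0.04, 0.5], [-7.5, 2.4, 0, 0.06, 0.5], [-10, 3.2, 0, 0.08, 0.5], [-12.5, 4, 2, 0.1, 0.5], [-14.5, 4.8, 4, 0.12, 0.5], [-16.2, 5.5, 6, 0.14, 0.5], [-16.7, 5.5, 7, 0.14, 0.5]]]}}

```text
time_s: 10.55
ee_pos: [420.6, 2.5, 159.6]
orientation: [-3.129, -0.059, -0.011]
contact_force: [-1.1, 0.1, -1.5]
finger_gap: 43.5
```

```bash
python3 - <<'E'
from h import *
to(421,3.9,120,92.3)
i=robot.camera_info('wrist');im=robot.camera('wrist'); cv2.imwrite('pics/wrist5.png',im)
hsv=cv2.cvtColor(im,cv2.COLOR_BGR2HSV)
print(proj('wrist',[[421,3.9,15],[427,-87,15]],i))
E
```

```text
pos [420.6   2.5 159.6] q [ 0.47 -0.02 -0.62 -0.01 -0.96  1.14] F [-1.1  0.1 -1.5] gap 43.5 t 10.55
delta [ 0.01 -0.1   3.96] turn -0.002
[[321.91648249 225.76711566]
 [428.66302668 223.46739165]]
```

View pics/wrist5.png

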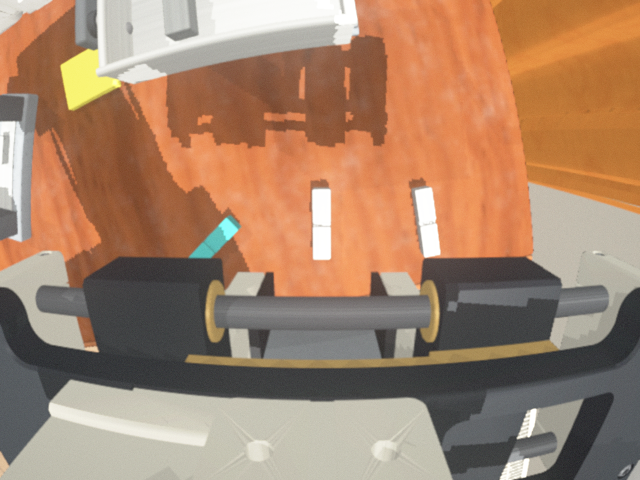

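{"op": "servo_tool", "data": {"deltas": [[[0, -0.1, 3, 0, 0.5], [0, -0.1, 6, 0, 0.5], [0, -0.1, 9, 0, 0.5], [0, -0.1, 12, 0, 0.5], [0, -0.1, 14, 0, 0.5], [0, -0.1, 15, 0, 0.5], [0, -0.1, 15.4, 0, 0.5], [0, -0.1, 15.4, 0, 0.4]]]}}

```text
time_s: 11.27
ee_pos: [421.0, 5.3, 4.0]
orientation: [-3.131, -0.061, -0.006]
contact_force: [0.6, 0.2, 0.1]
finger_gap: 41.1
```

{"op": "servo_tool", "data": {"deltas": [[[0, 0, 0, 0, 0], [0, 0, 0, 0, 0], [0, 0, 0, 0, 0], [0, 0, 0, 0, 0], [0, 0, 0, 0, 0], [0, 0, -1, 0, 0], [0, 0, -2, 0, 0], [0, 0, -4, 0, 0]]]}}

```text
time_s: 11.93
ee_pos: [419.5, 4.4, 43.3]
orientation: [-3.132, -0.06, -0.001]
contact_force: [-0.1, 1.5, -0.6]
finger_gap: 14.6
```

{"op": "servo_tool", "data": {"deltas": [[[0, 0, -3, 0, 0], [0, 0, -6, 0, 0], [0, 0, -9, 0, 0], [0, 0, -12, 0, 0], [0, 0, -15, 0, 0], [0, 0, -17, 0, 0], [0, 0, -18, 0, 0], [0, 0, -18, 0, 0]]]}}

```text
time_s: 12.6
ee_pos: [420.4, 3.1, 225.5]
orientation: [-3.13, -0.06, -0.008]
contact_force: [0.2, 0.1, 0.1]
finger_gap: 15.0
```

```bash
python3 - <<'E'
from h import *
to(*S(-24,-29),225,100.5)
E
```

```text
pos [420.4   3.1 225.5] q [ 0.47 -0.08 -0.51 -0.01 -1.13  1.14] F [0.2 0.1 0.1] gap 15.0 t 12.6
delta [16.73 -2.41  0.16] turn -0.145
```

{"op": "servo_tool", "data": {"deltas": [[[2.5, -0.4, 0, -0.02, 0], [5, -0.8, 0, -0.04, 0], [7.5, -1.2, 0, -0.06, 0], [10, -1.6, 0, -0.08, 0], [12.5, -2, 0, -0.1, 0], [15, -2.3, 0, -0.13, 0], [16.7, -2.4, 0, -0.145, 0], [16.7, -2.4, 0, -0.145, 0]]]}}

```text
time_s: 13.27
ee_pos: [588.1, 33.7, 223.2]
orientation: [-3.119, -0.288, -0.003]
contact_force: [0.3, -0.7, -1.3]
finger_gap: 14.5
```

```bash
python3 - <<'E'
from h import *
to(*S(-24,-29),129,100.5)
cv2.imwrite('pics/wrist6.png',robot.camera('wrist')); cv2.imwrite('pics/scene6.png',robot.camera('scene'))
E
```

```text
pos [588.1  33.7 223.2] q [ 0.38  0.22 -0.19 -0.01 -1.16  1.38] F [ 0.3 -0.7 -1.3] gap 14.5 t 13.27
delta [-0.17  0.07  9.42] turn 0.001
```

View pics/wrist6.png

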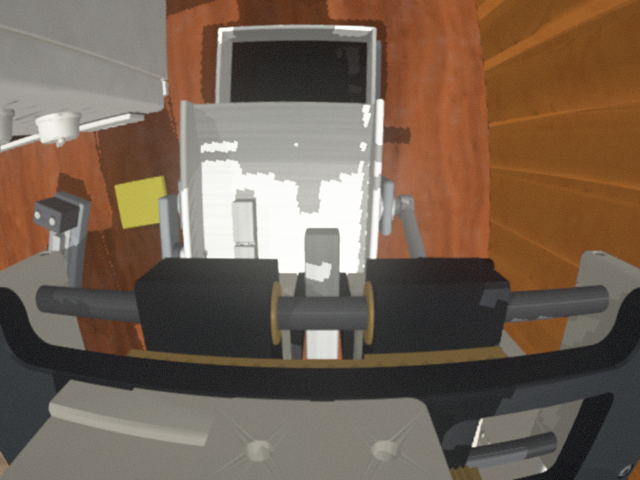

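{"op": "servo_tool", "data": {"deltas": [[[-0.2, 0.1, 1.5, 0, 0], [-0.2, 0.1, 4, 0, 0], [-0.2, 0.1, 6.5, 0, 0], [-0.2, 0.1, 8.3, 0, 0], [-0.2, 0.1, 9, 0, 0], [-0.2, 0.1, 9.4, 0, 0], [-0.2, 0.1, 9.5, 0, 0], [-0.2, 0.1, 9.5, 0, 0]]]}}

```text
time_s: 14.03
ee_pos: [584.1, 33.0, 129.7]
orientation: [-3.119, -0.286, -0.004]
contact_force: [0.6, 0.2, 0.5]
finger_gap: 14.1
```

{"op": "servo_tool", "data": {"deltas": [[[0, 0, 0, 0, 0.2], [0, 0, 0, 0, 0.25], [0, 0, 0, 0, 0.3], [0, 0, 0, 0, 0.3], [0, 0, -1, 0, 0.3], [0, 0, -4, 0, 0.3], [0, 0, -7, 0, 0.3], [0, 0, -10, 0, 0.4]]]}}

```text
time_s: 14.7
ee_pos: [583.8, 31.8, 231.6]
orientation: [-3.119, -0.286, -0.004]
contact_force: [-0.1, 0.2, -0.3]
finger_gap: 29.5
```

```bash
python3 - <<'E'
from h import *
to(427,-87,160,103.7)
cv2.imwrite('pics/scene7.png',robot.camera('scene'))
crop(cv2.imread('pics/scene7.png'),320,180,200,220,2.7,'s7c.png')
E
```

```text
pos [583.8  31.8 231.6] q [ 0.38  0.21 -0.18 -0.01 -1.18  1.37] F [-0.1  0.2 -0.3] gap 29.5 t 14.7
delta [-17.6    8.9    7.02] turn -0.056
```

View pics/s7c.png

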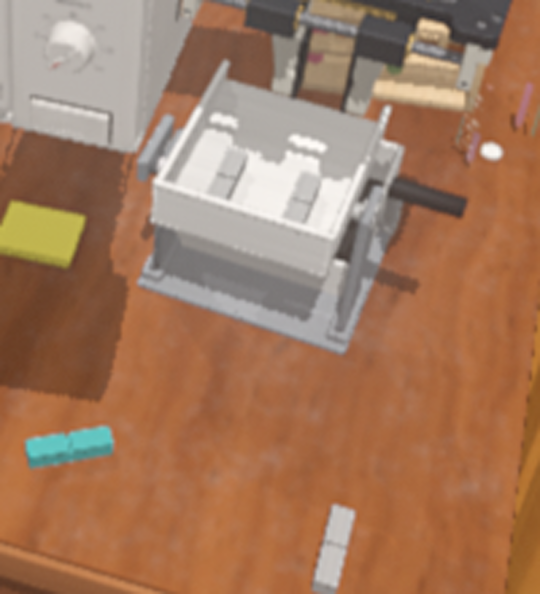

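Both bars are in the bucket, at crop (228,175) and (303,195). The last bar is still at (335,548). Next I'll fetch it.

{"op": "servo_tool", "data": {"deltas": [[[-2.6, 1.3, 0, 0, 0.5], [-5.2, 2.6, 0, 0, 0.5], [-7.8, 3.9, 0, -0.02, 0.5], [-10.4, 5.2, 0, -0.04, 0.5], [-13, 6.5, 2, -0.05, 0.5], [-15.6, 7.8, 4, -0.06, 0.5], [-17.6, 8.9, 6, -0.06, 0.5], [-17.6, 8.9, 7, -0.06, 0.5]]]}}

```text
time_s: 15.42
ee_pos: [426.5, -88.7, 164.5]
orientation: [-3.108, -0.378, -0.016]
contact_force: [-1.5, -0.2, -1.4]
finger_gap: 44.1
```

```bash
python3 - <<'E'
from h import *
i=robot.camera_info('wrist');im=robot.camera('wrist'); cv2.imwrite('pics/wrist8.png',im)
hsv=cv2.cvtColor(im,cv2.COLOR_BGR2HSV); m=((hsv[...,1]<60)&(hsv[...,2]>120)).astype('uint8'); m[255:]=0;m[:150]=0
k,l,st,ce=cv2.connectedComponentsWithStats(m)
for j in range(1,k):
    if 400<st[j,4]<4000:
        W=onz('wrist',np.argwhere(l==j)[:,::-1],15,i)[:,:2]; print(ce[j],st[j],cv2.minAreaRect(W.astype('float32')))
to(427,-87,5,103.7)
E
```

```text
[320.70081301 220.68373984] [ 312  188   19   67 1230] ((429.50238037109375, -86.15247344970703), (57.15980529785156, 15.190688133239746), 13.566481590270996)
[476.02497502 235.68797869] [ 440  200  104   55 3003] ((463.1930236816406, -243.65750122070312), (48.524078369140625, 112.3286361694336), 13.243427276611328)
pos [427.7 -88.1 163.7] q [ 0.24  0.01 -0.58 -0.01 -0.97  1.58] F [-0.5  0.9 -2.4] gap 44.1 t 15.47
delta [-0.21  0.02 15.87] turn 0.003
```

View pics/wrist8.png

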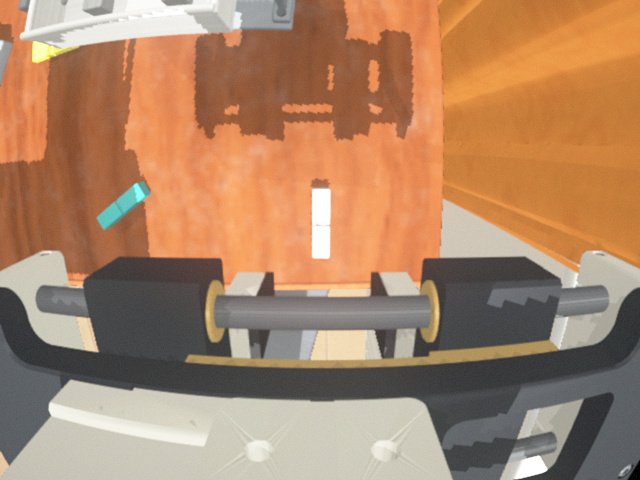

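{"op": "servo_tool", "data": {"deltas": [[[-0.1, 0, 3, 0, 0.5], [-0.1, 0, 6, 0, 0.5], [-0.1, 0, 9, 0, 0.5], [-0.1, 0, 12, 0, 0.5], [-0.1, 0, 14.3, 0, 0.5], [-0.1, 0, 15.4, 0, 0.5], [-0.1, 0, 15.9, 0, 0.5], [-0.1, 0, 15.9, 0, 0.4]]]}}

```text
time_s: 16.13
ee_pos: [428.5, -86.3, 4.3]
orientation: [-3.109, -0.378, -0.013]
contact_force: [-0.0, -0.1, -0.2]
finger_gap: 40.8
```

{"op": "servo_tool", "data": {"deltas": [[[0, 0, 0, 0, 0], [0, 0, 0, 0, 0], [0, 0, 0, 0, 0], [0, 0, 0, 0, 0], [0, 0, 0, 0, 0], [0, 0, -1, 0, 0], [0, 0, -2, 0, 0], [0, 0, -4, 0, 0]]]}}

```text
time_s: 16.8
ee_pos: [426.8, -87.0, 43.6]
orientation: [-3.109, -0.378, -0.008]
contact_force: [-0.1, -0.0, -1.4]
finger_gap: 14.6
```

{"op": "servo_tool", "data": {"deltas": [[[0, 0, -3, 0, 0], [0, 0, -6, 0, 0], [0, 0, -9, 0, 0], [0, 0, -12, 0, 0], [0, 0, -15, 0, 0], [0, 0, -17, 0, 0], [0, 0, -19, 0, 0], [0, 0, -19, 0, 0]]]}}

```text
time_s: 17.47
ee_pos: [427.9, -89.0, 237.9]
orientation: [-3.109, -0.378, -0.019]
contact_force: [0.9, 0.1, -0.6]
finger_gap: 14.5
```

```bash
python3 - <<'E'
from h import *
to(*S(-24,-1.5),235,100.5)
E
```

```text
pos [427.9 -89.  237.9] q [ 0.24 -0.06 -0.46 -0.01 -1.15  1.57] F [ 0.9  0.1 -0.6] gap 14.5 t 17.47
delta [ 18.52 -10.83   0.62] turn 0.059
```

{"op": "servo_tool", "data": {"deltas": [[[2.6, -1.5, 0, 0, 0], [5.2, -3, 0, 0.01, 0], [7.8, -4.5, 0, 0.02, 0], [10.4, -6, 0, 0.03, 0], [13, -7.5, 0, 0.04, 0], [15.6, -9.1, 0, 0.05, 0], [18.5, -10.8, 0, 0.06, 0], [18.5, -10.8, 0, 0.06, 0]]]}}

```text
time_s: 18.13
ee_pos: [584.6, 63.4, 239.7]
orientation: [-3.119, -0.287, -0.018]
contact_force: [0.9, 0.0, -0.8]
finger_gap: 14.5
```

```bash
python3 - <<'E'
from h import *
to(*S(-24,-1.5),144,100.5)
cv2.imwrite('pics/wrist9.png',robot.camera('wrist'))
E
```

```text
pos [584.6  63.4 239.7] q [ 0.44  0.2  -0.17 -0.01 -1.18  1.32] F [ 0.9  0.  -0.8] gap 14.5 t 18.13
delta [-0.45  0.3   9.56] turn 0.0
```

View pics/wrist9.png

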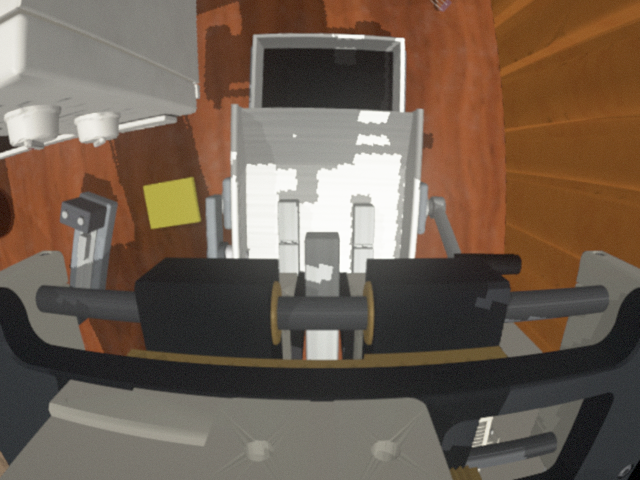

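{"op": "servo_tool", "data": {"deltas": [[[-0.4, 0.3, 1.5, 0, 0], [-0.4, 0.3, 4, 0, 0], [-0.4, 0.3, 6.5, 0, 0], [-0.4, 0.3, 8.5, 0, 0], [-0.4, 0.3, 9.2, 0, 0], [-0.4, 0.3, 9.7, 0, 0], [-0.4, 0.3, 9.8, 0, 0], [-0.4, 0.3, 9.8, 0, 0]]]}}

```text
time_s: 18.85
ee_pos: [580.5, 59.2, 142.4]
orientation: [-3.119, -0.287, -0.017]
contact_force: [-0.3, 0.3, 0.1]
finger_gap: 14.2
```

{"op": "servo_tool", "data": {"deltas": [[[0, 0, 0, 0, 0.25], [0, 0, 0, 0, 0.3], [0, 0, 0, 0, 0.35], [0, 0, 0, 0, 0.35], [0, 0, -1, 0, 0.35], [0, 0, -4, 0, 0.35], [0, 0, -7, 0, 0.3], [0, 0, -10, 0, 0.2]]]}}

```text
time_s: 19.52
ee_pos: [579.3, 58.0, 244.3]
orientation: [-3.119, -0.287, -0.017]
contact_force: [0.8, -0.3, 0.7]
finger_gap: 24.1
```

```bash
python3 - <<'E'
from h import *
for n in('scene','wrist','top'):cv2.imwrite(f'pics/{n}10.png',robot.camera(n))
crop(cv2.imread('pics/scene10.png'),320,180,200,220,2.7,'s10c.png')
h=S(-28,-111); print('handle',h, proj('scene',[*h,174]), proj('wrist',[*h,174])); to(*h,230,None)
E
```

```text
handle [597.69700592 -47.74388945] [[477.99459144 252.74115799]] [[479.03430402 255.24619444]]
pos [581.   58.6 246.2] q [ 0.43  0.19 -0.18 -0.   -1.19  1.32] F [ 0.2 -0.8 -1.1] gap 18.1 t 19.67
delta [-0.33 10.77  1.52] turn 0
```

View pics/s10c.png

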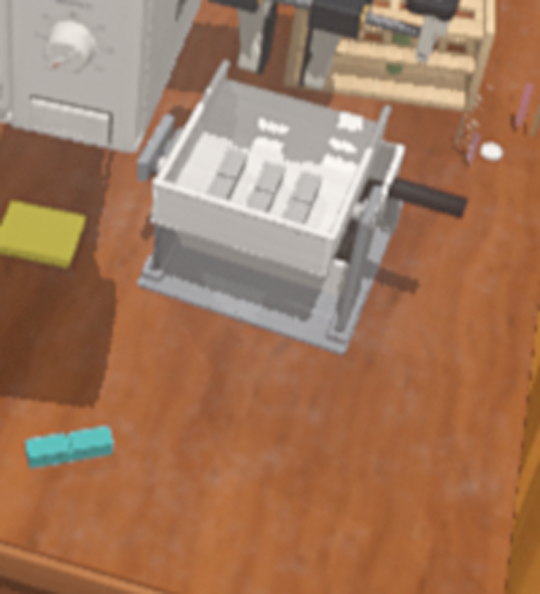

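View pics/wrist10.png

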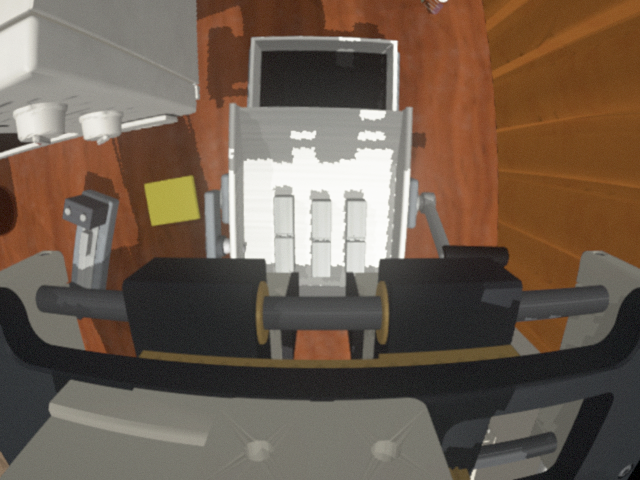

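```bash
python3 - <<'E'
from h import *
print(onz('top',[[490,290],[470,245],[455,200],[437,150],[410,50]],0).round(0))
print(onz('wrist',[[490,100],[500,170],[508,240]],0,None).round(0))
E
```

```text
[[ 397. -208.    0.]
 [ 521. -164.    0.]
 [ 650. -131.    0.]
 [ 799.  -89.    0.]
 [1117.  -27.    0.]]
[[ 744. -105.    0.]
 [ 667. -135.    0.]
 [ 588. -169.    0.]]
```

View pics/top10.png

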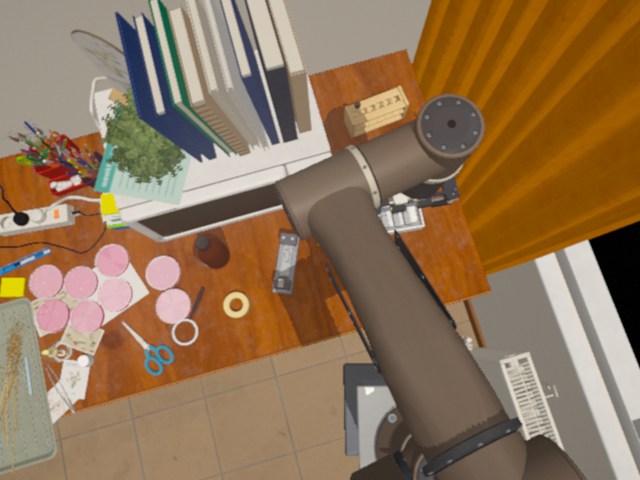

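```bash
python3 - <<'E'
from h import *
to(*S(-85,-110),246,4)
E
```

```text
pos [581.   58.6 246.2] q [ 0.43  0.19 -0.18 -0.   -1.19  1.32] F [ 0.2 -0.8 -1.1] gap 18.1 t 19.67
delta [-6.   10.65 -0.19] turn -1.457
```

{"op": "servo_tool", "data": {"deltas": [[[-0.8, 1.4, 0, -0.12, 0], [-1.6, 2.8, 0, -0.24, 0], [-2.4, 4.2, 0, -0.36, 0], [-3.2, 5.6, 0, -0.48, 0], [-4, 7, 0, -0.6, 0], [-4.8, 8.5, 0, -0.72, 0], [-5.6, 10, 0, -0.84, 0], [-6, 10.6, 0, -0.96, 0]]]}}

```text
time_s: 20.33
ee_pos: [540.3, -58.1, 243.7]
orientation: [-2.635, -1.706, -0.03]
contact_force: [0.0, 0.2, 0.4]
finger_gap: 0.3
```

```bash
python3 - <<'E'
from h import *
to(*S(-85,-110),162,4)
E
```

```text
pos [540.3 -58.1 243.7] q [ 0.25  0.12 -0.26 -0.01 -1.17  2.48] F [0.  0.2 0.4] gap 0.3 t 20.33
delta [-0.01  0.    8.17] turn -0.492
```

{"op": "servo_tool", "data": {"deltas": [[[0, 0, 0, -0.12, 0], [0, 0, 0, -0.24, 0], [0, 0, 0, -0.36, 0], [0, 0, 1, -0.42, 0], [0, 0, 3, -0.42, 0], [0, 0, 5.5, -0.42, 0], [0, 0, 7.5, -0.42, 0], [0, 0, 8.2, -0.42, 0]]]}}

```text
time_s: 21.0
ee_pos: [539.2, -57.2, 158.3]
orientation: [-2.223, -2.218, -0.024]
contact_force: [-0.5, 0.1, 1.3]
finger_gap: 0.8
```

```bash
python3 - <<'E'
from h import *
to(*S(-70,-110),162)
for n in('scene','wrist'):cv2.imwrite(f'pics/{n}11.png',robot.camera(n))
crop(cv2.imread('pics/scene11.png'),360,120,170,170,3.5,'s11c.png')
E
```

```text
pos [539.2 -57.2 158.3] q [ 0.25  0.19 -0.38 -0.01 -0.99  2.9 ] F [-0.5  0.1  1.3] gap 0.8 t 21.0
delta [ 0.29  1.7  -0.35] turn 0
```

View pics/s11c.png

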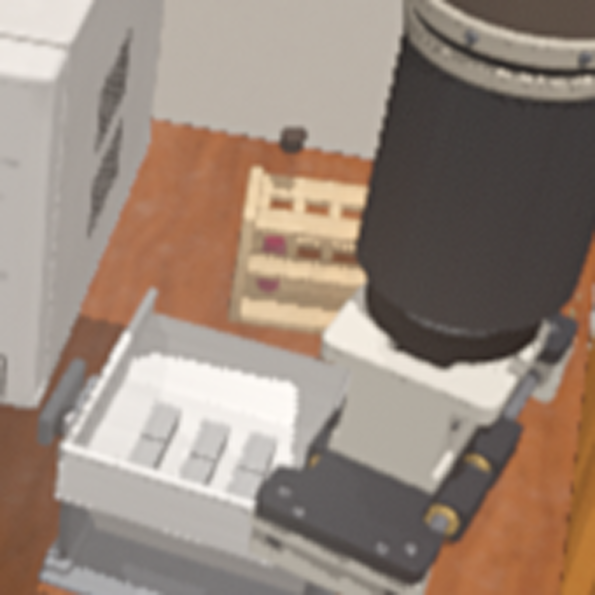

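View pics/wrist11.png

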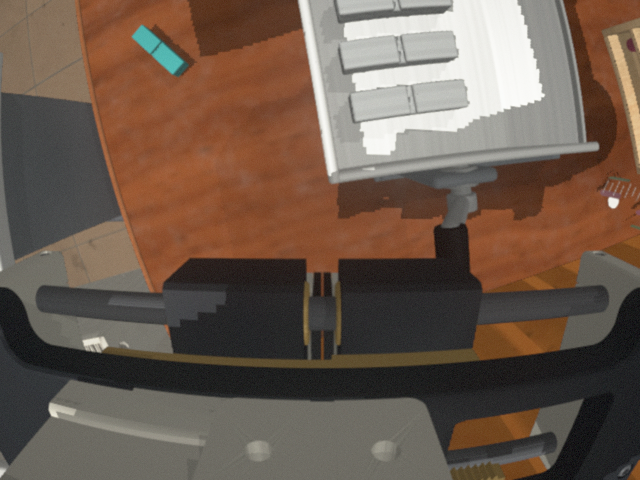

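{"op": "servo_tool", "data": {"deltas": [[[0.1, 0.6, -0.3, 0, 0], [0.2, 1.2, -0.4, 0, 0], [0.3, 1.7, -0.4, 0, 0], [0.4, 2.1, -0.4, 0, 0], [0.4, 2.4, -0.4, 0, 0], [0.5, 2.7, -0.4, 0, 0], [0.5, 3, -0.4, 0, 0], [0.5, 3, -0.4, 0, 0]]]}}

```text
time_s: 21.77
ee_pos: [570.9, -52.4, 164.7]
orientation: [2.223, 2.219, 0.025]
contact_force: [0.2, 0.4, 0.1]
finger_gap: 0.6
```

{"op": "servo_tool", "data": {"deltas": [[[0, 0.2, 0, 0, 0], [0.1, 0.4, 0, 0, 0], [0.1, 0.6, 0, 0, 0], [0.1, 0.8, 0, 0, 0], [0.2, 1, 0, 0, 0], [0.2, 1.1, 0, 0, 0], [0.2, 1.2, 0, 0, 0], [0.2, 1.2, 0, 0, 0]]]}}

```text
time_s: 22.43
ee_pos: [580.6, -51.2, 164.7]
orientation: [-2.222, -2.217, -0.019]
contact_force: [-8.1, -1.5, 6.2]
finger_gap: 0.5
```

```bash
python3 - <<'E'
from h import *
to(*S(-40,-110),162)
for n in('scene','wrist'):cv2.imwrite(f'pics/{n}12.png',robot.camera(n))
E
```

```text
pos [580.6 -51.2 164.7] q [ 0.24  0.25 -0.28 -0.01 -1.03  2.9 ] F [-8.1 -1.5  6.2] gap 0.5 t 22.43
delta [0.23 0.51 0.28] turn 0
```

View pics/wrist12.png

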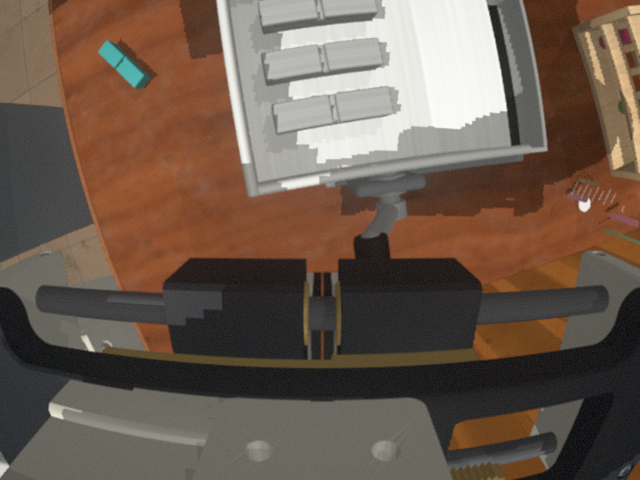

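{"op": "servo_tool", "data": {"deltas": [[[0.1, 0.6, -0.2, 0, 0], [0.2, 1.2, -0.4, 0, 0], [0.3, 1.9, -0.55, 0, 0], [0.45, 2.5, -0.6, 0, 0], [0.6, 3.1, -0.6, 0, 0], [0.7, 3.7, -0.55, 0, 0], [0.8, 4.4, -0.4, 0, 0], [0.9, 5, -0.2, 0, 0]]]}}

```text
time_s: 23.2
ee_pos: [629.4, -43.1, 166.9]
orientation: [-2.222, -2.216, -0.015]
contact_force: [-4.0, -2.1, 1.0]
finger_gap: -0.1
```

```bash
python3 - <<'E'
from h import *
to(*S(44.6-17.5,-111),115+47.3-10)
for n in('scene','wrist'):cv2.imwrite(f'pics/{n}13.png',robot.camera(n))
crop(cv2.imread('pics/scene13.png'),340,120,190,180,3.2,'s13c.png')
E
```

```text
pos [629.4 -43.1 166.9] q [ 0.24  0.33 -0.17 -0.01 -1.07  2.91] F [-4.  -2.1  1. ] gap -0.1 t 23.2
delta [0.54 2.24 1.47] turn 0
```

View pics/wrist13.png

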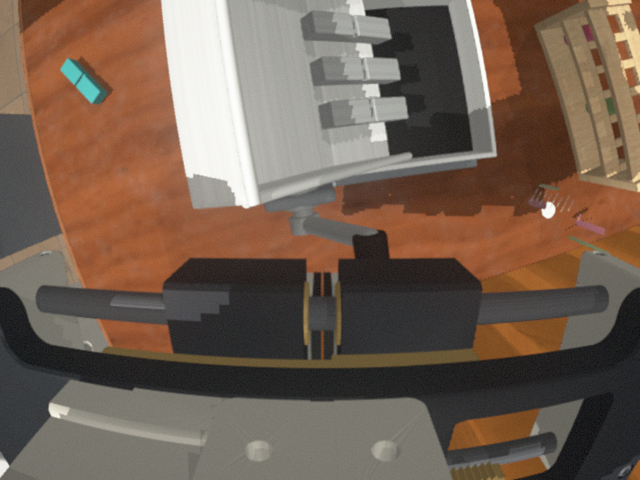

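View pics/s13c.png

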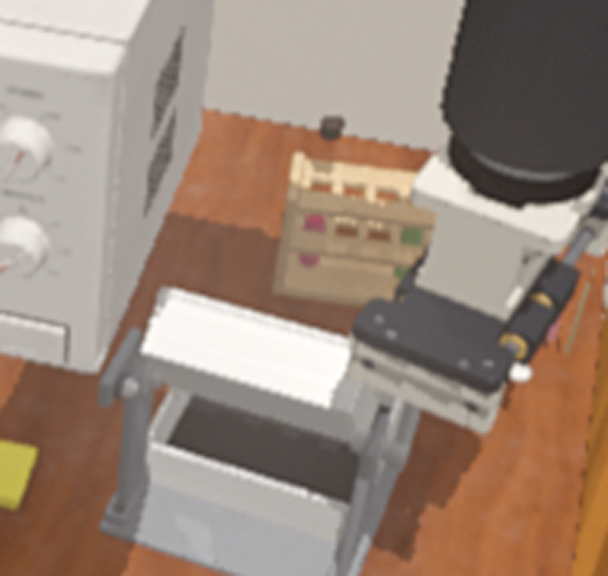

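{"op": "servo_tool", "data": {"deltas": [[[0.1, 0.4, 0.2, 0, 0], [0.2, 0.8, 0.4, 0, 0], [0.2, 1.2, 0.65, 0, 0], [0.3, 1.6, 0.9, 0, 0], [0.4, 1.9, 1.1, 0, 0], [0.4, 2.2, 1.4, 0, 0], [0.5, 2.5, 1.7, 0, 0], [0.5, 2.7, 1.9, 0, 0]]]}}

```text
time_s: 23.97
ee_pos: [653.8, -38.5, 147.2]
orientation: [-2.219, -2.214, -0.007]
contact_force: [-18.6, -0.8, 17.5]
finger_gap: 0.3
```

{"op": "servo_tool", "data": {"deltas": [[[0, 0, 0, 0, 0], [0, 0, 0, 0, 0], [0, 0, 0, 0, 0], [0, 0, 0, 0, 0], [0, 0, 0, 0, 0], [0, 0, 0, 0, 0], [0, 0, 0, 0, 0], [0, 0, 0, 0, 0]]]}}

```text
time_s: 24.63
ee_pos: [651.7, -39.0, 147.0]
orientation: [-2.218, -2.212, -0.002]
contact_force: [-7.1, -1.4, 1.9]
finger_gap: 0.3
```

```bash
python3 - <<'E'
from h import *
to(*S(44.6-17.5,-111),115+47.3-10)
for n in('scene','wrist'):cv2.imwrite(f'pics/{n}14.png',robot.camera(n))
E
```

```text
pos [651.7 -39.  147. ] q [ 0.23  0.38 -0.14 -0.01 -1.05  2.91] F [-7.1 -1.4  1.9] gap 0.3 t 24.63
delta [ 0.14  0.01 -0.53] turn 0
```

View pics/wrist14.png

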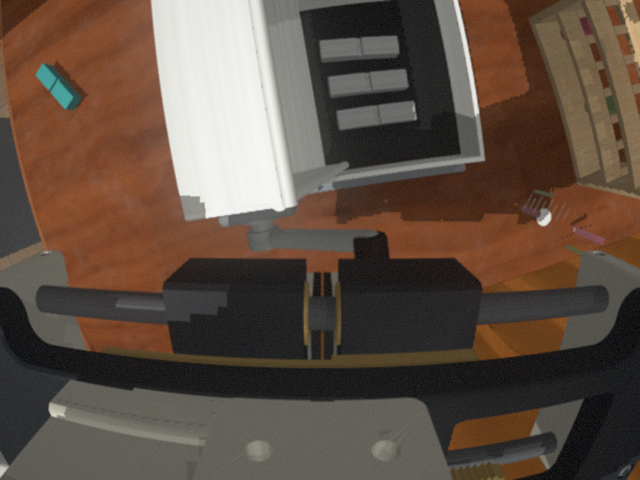

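The wrist view shows all three bars flat in the tray, at (360,47), (368,82) and (376,115). I'll back off along the arc so the bucket follows home.

{"op": "servo_tool", "data": {"deltas": [[[-0.1, -0.4, -0.4, 0, 0], [-0.2, -0.8, -0.7, 0, 0], [-0.3, -1.3, -1.1, 0, 0], [-0.4, -1.8, -1.5, 0, 0], [-0.5, -2.4, -1.8, 0, 0], [-0.6, -3, -2, 0, 0], [-0.7, -3.6, -2.2, 0, 0], [-0.8, -4.3, -2.3, 0, 0]]]}}

```text
time_s: 25.4
ee_pos: [606.6, -47.2, 169.3]
orientation: [-2.217, -2.21, 0.001]
contact_force: [-3.7, -0.5, -2.5]
finger_gap: 0.7
```

{"op": "servo_tool", "data": {"deltas": [[[-0.1, -0.6, 0, 0, 0], [-0.2, -1.2, 0.1, 0, 0], [-0.3, -1.8, 0.2, 0, 0], [-0.5, -2.5, 0.4, 0, 0], [-0.6, -3.2, 0.6, 0, 0], [-0.8, -4.2, 0.6, 0, 0], [-1, -5.2, 0.6, 0, 0], [-1.2, -6.4, 0.5, 0, 0]]]}}

```text
time_s: 26.07
ee_pos: [542.3, -59.1, 165.0]
orientation: [-2.218, -2.21, -0.0]
contact_force: [0.3, 0.8, 0.1]
finger_gap: 0.6
```

```bash
python3 - <<'E'
from h import *
to(*S(-95,-110),162)
for n in('scene','wrist'):cv2.imwrite(f'pics/{n}15.png',robot.camera(n))
E
```

```text
pos [542.3 -59.1 165. ] q [ 0.24  0.2  -0.35 -0.01 -1.02  2.9 ] F [0.3 0.8 0.1] gap 0.6 t 26.07
delta [ 0.01 -1.06  0.31] turn 0
```

View pics/wrist15.png

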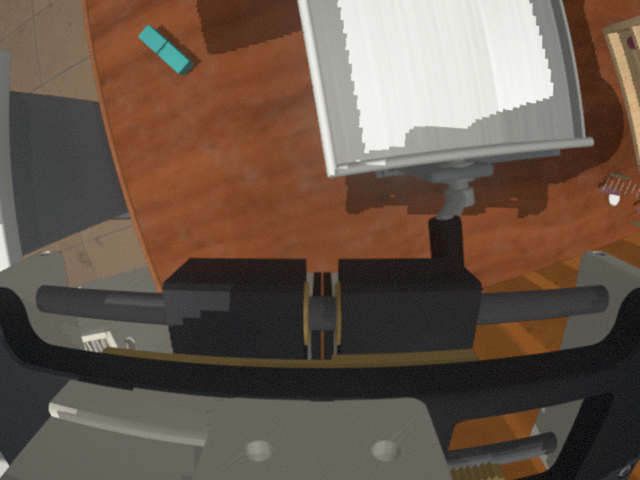

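{"op": "servo_tool", "data": {"deltas": [[[0, -0.5, -2, 0, 0], [0, -1, -4, 0, 0], [0, -1, -6, 0, 0], [0, -1, -7, 0, 0], [0, -1, -7, 0, 0.3], [0, -1, -7, 0, 0.6], [0, -1, -7, 0, 0.6], [0, -1, -7, 0, 0.6]]]}}

```text
time_s: 26.83
ee_pos: [531.2, -59.8, 234.5]
orientation: [-2.217, -2.209, 0.001]
contact_force: [0.1, -0.7, -0.2]
finger_gap: 21.5
```

```bash
python3 - <<'E'
from h import *
for n in('scene','top'):cv2.imwrite(f'pics/{n}16.png',robot.camera(n))
crop(cv2.imread('pics/scene16.png'),220,180,290,220,2.7,'s16c.png')
to(418,354.2,230,-8.6)
E
```

```text
pos [531.3 -59.8 234.7] q [ 0.25  0.13 -0.27 -0.01 -1.18  2.89] F [0.6 0.1 0.1] gap 29.4 t 26.93
delta [ 41.35 -11.48   0.89] turn 0.147
```

View pics/s16c.png

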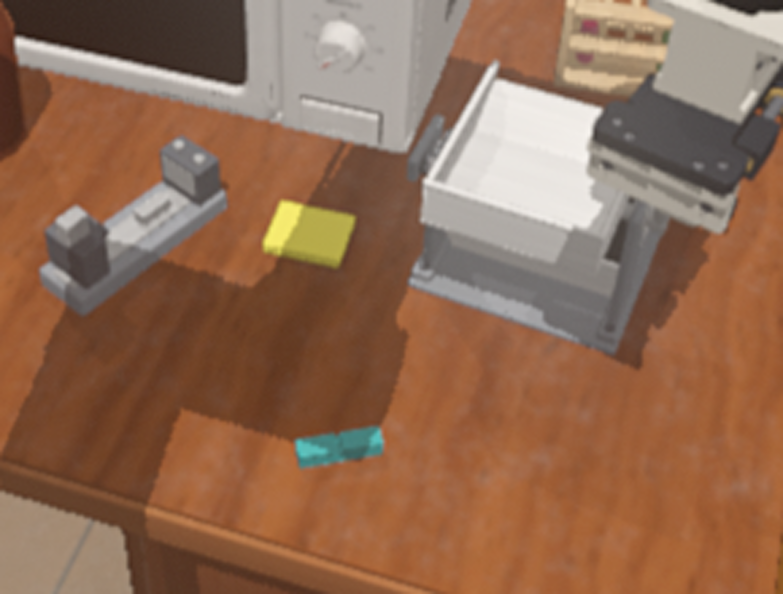

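The bucket is level at home, the desk in front of it is clear and the vise is open. On to the vise.

{"op": "servo_tool", "data": {"deltas": [[[3.8, -1.1, 0, 0.02, 0.7], [7.6, -2.2, 0, 0.04, 0.7], [11.4, -3.3, 0, 0.06, 0.7], [15.2, -4.3, 0, 0.08, 0.7], [19, -5.3, 0, 0.1, 0.7], [22.8, -6.4, 0, 0.11, 0.7], [26.6, -7.4, 0, 0.12, 0.7], [30.4, -8.5, 0, 0.13, 0.7]]]}}

```text
time_s: 27.6
ee_pos: [446.5, 246.2, 237.5]
orientation: [-2.356, -2.06, 0.003]
contact_force: [1.4, -0.4, 0.2]
finger_gap: 61.6
```

```bash
python3 - <<'E'
from h import *
to(418,354.2,130,-8.6)
E
```

```text
pos [446.5 246.2 237.5] q [ 0.88  0.08 -0.32 -0.01 -1.17  2.13] F [ 1.4 -0.4  0.2] gap 61.6 t 27.6
delta [10.26 -4.16 10.86] turn 0.016
```

{"op": "servo_tool", "data": {"deltas": [[[2, -0.9, 0, 0, 0.7], [4, -1.8, 0, 0.01, 0.7], [6, -2.6, 1, 0.02, 0.7], [8, -3.4, 3, 0.02, 0.7], [10, -4.1, 5, 0.02, 0.7], [10.3, -4.2, 7, 0.02, 0.7], [10.3, -4.2, 8.5, 0.02, 0.7], [10.3, -4.2, 8.5, 0.02, 0.7]]]}}

```text
time_s: 28.27
ee_pos: [416.1, 353.2, 149.6]
orientation: [-2.378, -2.038, 0.014]
contact_force: [0.3, 0.0, 0.2]
finger_gap: 61.7
```

```bash
python3 - <<'E'
from h import *
to(418,354.2,65,-8.6)
im=robot.camera('wrist');cv2.imwrite('pics/wrist17.png',im); crop(im,180,130,280,150,2.8,'w17c.png')
print(proj('wrist',[418,354.2,79]))
E
```

```text
pos [416.1 353.2 149.6] q [ 1.05  0.22 -0.37 -0.02 -0.99  1.94] F [0.3 0.  0.2] gap 61.7 t 28.27
delta [0.13 0.29 8.46] turn -0.004
[[323.16798729 247.05653031]]
```

View pics/wrist17.png

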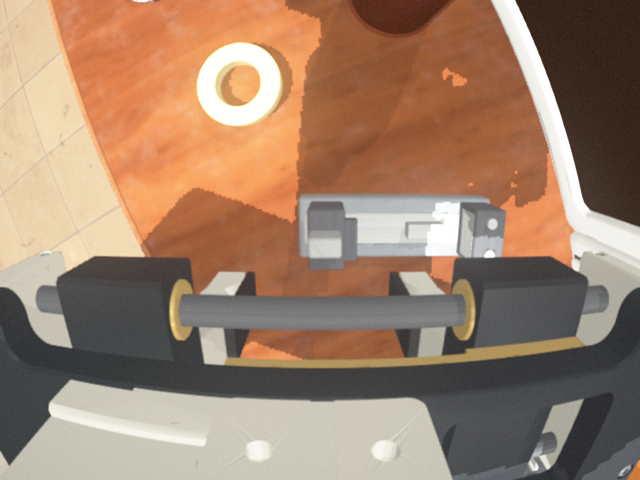

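{"op": "servo_tool", "data": {"deltas": [[[0.1, 0.2, 2.5, 0, 0.7], [0.1, 0.3, 5, 0, 0.65], [0.1, 0.3, 7, 0, 0.6], [0.1, 0.3, 8, 0, 0.5], [0.1, 0.3, 8.2, 0, 0.3], [0.1, 0.3, 8.2, 0, 0], [0.1, 0.3, 8.2, 0, 0], [0.1, 0.3, 8.2, 0, 0]]], "newtons": 25}}

```text
time_s: 28.98
ee_pos: [419.7, 355.3, 71.2]
orientation: [-2.377, -2.037, 0.006]
contact_force: [-2.7, 0.6, 2.0]
finger_gap: 25.0
```

{"op": "servo_tool", "data": {"deltas": [[[0, 0, 0, 0, 0], [0, 0, 0, 0, 0], [0, 0, 0, 0, 0], [0, 0, 0, 0, 0], [0, 0.4, 0, 0, 0], [0, 0.8, 0, 0, 0], [0, 1.2, 0, 0, 0], [0, 1.6, 0, 0, 0]]]}}

```text
time_s: 29.65
ee_pos: [436.1, 352.9, 71.4]
orientation: [-2.377, -2.037, 0.006]
contact_force: [-3.3, 0.7, 2.7]
finger_gap: 21.5
```

{"op": "servo_tool", "data": {"deltas": [[[0, 0.4, 0, 0, 0], [0, 0.8, 0, 0, 0], [0, 1.2, 0, 0, 0], [0, 1.5, 0, 0, 0], [0, 1.7, 0, 0, 0], [0, 1.8, 0, 0, 0], [0, 1.9, 0, 0, 0], [0, 2, 0, 0, 0]]]}}

```text
time_s: 30.32
ee_pos: [451.5, 350.5, 71.2]
orientation: [-2.375, -2.033, 0.013]
contact_force: [-35.8, 10.8, 18.5]
finger_gap: 21.1
```

{"op": "servo_tool", "data": {"deltas": [[[0, -0.02, 0, 0, 0], [0, -0.02, 0, 0, 0.4], [0, 0, 0, 0, 0.6], [0, 0, 0, 0, 0.6], [0, 0, 0, 0, 0.6], [0, 0, -3, 0, 0.6], [0, 0, -6, 0, 0.7], [0, 0, -9, 0, 0.7]]]}}

```text
time_s: 30.98
ee_pos: [453.3, 349.3, 161.9]
orientation: [-2.376, -2.033, 0.014]
contact_force: [-0.0, 0.7, 0.8]
finger_gap: 59.0
```

{"op": "servo_tool", "data": {"deltas": [[[0, -2, -4, 0, 0.7], [0, -5, -7, 0, 0.7], [0, -8, -9, 0, 0.7], [2, -10, -9, 0, 0.7], [4, -10, -9, 0, 0.7], [6, -10, -9, 0, 0.7], [8, -10, -9, 0, 0.7], [8, -10, -9, 0, 0.7]]]}}

```text
time_s: 31.65
ee_pos: [369.0, 445.9, 253.4]
orientation: [-2.375, -2.034, 0.013]
contact_force: [0.4, -0.2, 0.5]
finger_gap: 61.2
```

```bash
python3 - <<'E'
from h import *
to(418,354.2,130,-8.6)
for n in('scene','top','wrist'):cv2.imwrite(f'pics/{n}18.png',robot.camera(n))
crop(cv2.imread('pics/scene18.png'),220,180,290,220,2.7,'s18c.png')
crop(cv2.imread('pics/top18.png'),260,130,200,170,4,'t18c.png')
E
```

```text
pos [369.  445.9 253.4] q [ 1.21  0.19 -0.15 -0.02 -1.23  1.79] F [ 0.4 -0.2  0.5] gap 61.2 t 31.65
delta [-8.35  6.45 12.21] turn -0.004
```

View pics/s18c.png

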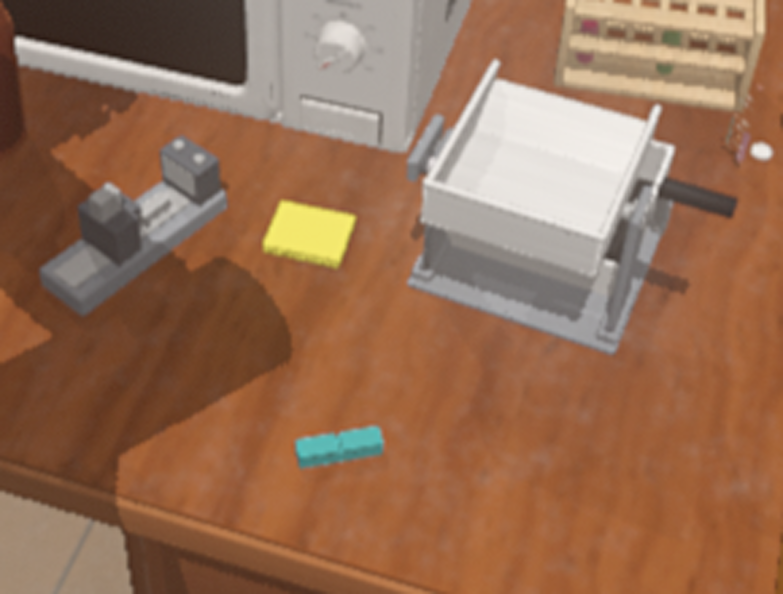

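View pics/t18c.png

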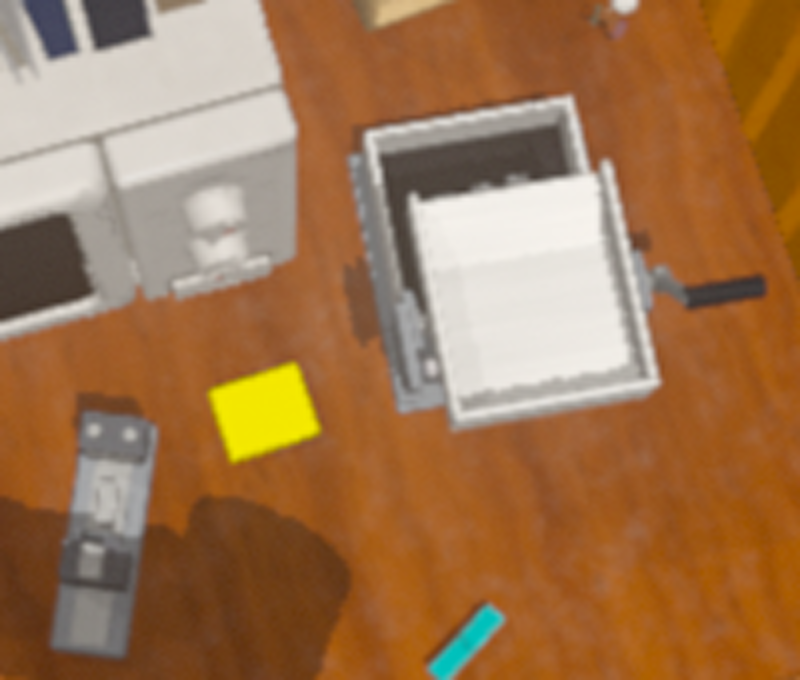

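View pics/wrist18.png

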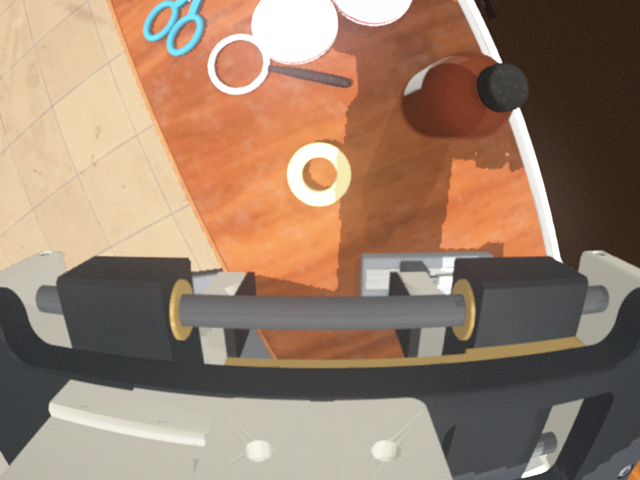

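```bash
python3 - <<'E'
from h import *
for n,b in (('top',(274,262,22,18)),('scene',(246,244,30,30)),('top',(356,160,90,90)),('scene',(372,200,110,110))):
    a=cv2.imread(f'pics/{n}0.png',0);c=cv2.imread(f'pics/{n}18.png',0); x,y,w,h=b
    A=cv2.Canny(cv2.resize(a[y-6:y+h+6,x-6:x+w+6],None,fx=4,fy=4,interpolation=2),60,150);C=cv2.Canny(cv2.resize(c[y:y+h,x:x+w],None,fx=4,fy=4,interpolation=2),60,150)
    A=cv2.GaussianBlur(A,(0,0),2);C=cv2.GaussianBlur(C,(0,0),2)
    r=cv2.matchTemplate(A,C,cv2.TM_CCOEFF_NORMED); _,v,_,l=cv2.minMaxLoc(r); print(n,b,round(v,2),'px shift',(np.array(l)/4-6))
E
```

```text
top (274, 262, 22, 18) 1.0 px shift [-6. -6.]
scene (246, 244, 30, 30) 1.0 px shift [-6. -6.]
top (356, 160, 90, 90) 0.85 px shift [0. 0.]
scene (372, 200, 110, 110) 0.9 px shift [0. 0.]
```

```bash
python3 - <<'E'
from h import *
for n,b in (('top',(273,262,22,18)),('scene',(246,244,30,36))):
    a=cv2.imread(f'pics/{n}0.png',0);c=cv2.imread(f'pics/{n}18.png',0); x,y,w,h=b
    f=lambda i:cv2.createCLAHE(4,(4,4)).apply(cv2.resize(i,None,fx=4,fy=4,interpolation=2))
    A=f(a[y-6:y+h+6,x-6:x+w+6]);C=f(c[y-6:y+h+6,x-6:x+w+6])[24:-24,24:-24]
    r=cv2.matchTemplate(A,C,cv2.TM_CCOEFF_NORMED); _,v,_,l=cv2.minMaxLoc(r); print(n,round(v,2),'px shift',(np.array(l)/4-6))
    cv2.imwrite(f'pics/cmp_{n}.png',np.hstack([cv2.resize(i[y-15:y+h+15,x-15:x+w+15],None,fx=6,fy=6,interpolation=2) for i in (a,c)]))
E
```

```text
top 0.84 px shift [ 0.25 -0.25]
scene 0.79 px shift [ 0.25 -0.75]
```

View pics/cmp_scene.png

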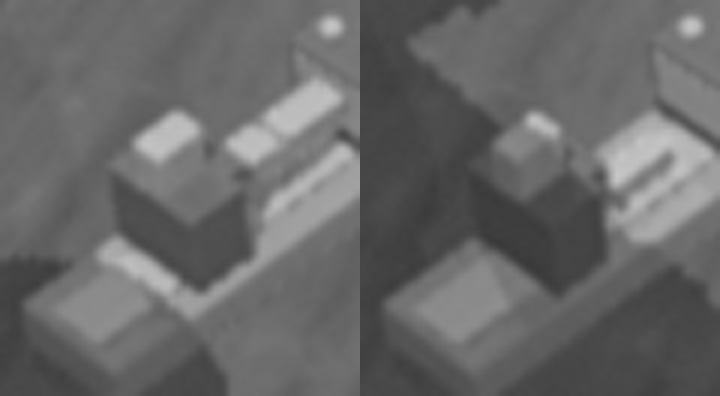

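```bash
python3 - <<'E'
from station import robot
print(robot.finish_job())
E
```

```text
the job is handed in; nothing more can be done
None
```

The job is done and handed in at about 32 s of the 210 s allowed; no verdict is reported.

**What I did:**
- I opened the vise jaw, took bar_0 out and laid it in the bucket.
- Only two notched bars were on the desk, and both went in beside it.
- I pushed the handle past the catch with closed fingers until all three bars slid into the tray, then backed off so the bucket swung home.
- I gripped the jaw block and pushed the jaw in until it met its stop, at about 36 N, then backed off.

**Last checks:**
- **Bars:** all three lay in the tray in the wrist view while the bucket was tipped. In the last top view the bucket hides most of the tray, so I could see only the ends of the bars.
- **Bucket:** in its starting position (0 px shift in both fixed views) and empty.
- **Vise jaw:** the corners line up with the start picture by eye. Patch matching gave a small shift, at most 0.25 px in the top view and about 0.8 px in the scene view. I put that down to changed shadows.
- **Other things on the desk:** I did not touch the turquoise bar, sticky pad, tape roll or bottle, and saw no sign that any had moved.
- **Disturbances:** I saw no knocked bar, and the grip never let go of one.

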